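Vibration check on the centrifuge lid

TASK

Take the timer off the centrifuge's sloping lid and leave it lying flat on the cork mat. Then take the vibration pen out of its stand and hold its tip on the marked spot, within the yellow ring, with the pen square to the sloping lid, pressing lightly so that the sprung tip is part way in and not against its stop. Finish while still gripping the pen and holding it there, and leave the other bottles and vessels where they stand.

Things in the scene. Friction and masses are not known exactly. Their poses are not given: they have to be found in the camera images.
- spot (a point): marked spot on the centrifuge's rigid sloping lid: flat round sticker with a yellow ring of 24 mm outside diameter, white inside, red dot at its centre; the point is the dot's centre on the lid's surface. Its z is the outward normal of the lid (20 degrees from vertical), x points straight up the slope, y level along the lid
- centrifuge: white bench centrifuge, fixed, 240 x 240 mm, blue panel in front; origin at the middle of its underside, x from front to back, z up. Its lid is a flat grey plate 210 x 220 mm sloping 20 degrees down to the front: 109 mm above the bench at the front edge, 181 mm at the back, 138 mm at the spot, which lies 20 mm downslope of the lid's middle
- timer: white laboratory timer, a flat box 56 mm (its x) by 72 mm (its y), 22 mm thick including 3 mm rubber feet, grey-green display and three small round keys on top; about 90 g; origin at the centre of its underside, z out of its face. At the start it lies on the sloping lid, covering the spot, square to the lid with its x up the slope
- mat: square cork mat lying on the bench, fixed, 140 x 140 mm, 6 mm thick, origin at the centre of its underside; its top is 6 mm above the bench
- stand: fixed aluminium stand for the pen, base and top plate 90 x 90 mm on four corner posts, top at 76 mm, with one hole of 27 mm through the 12 mm top plate at its middle; origin at the centre of its underside
- pen: vibration pen, 110 g, hanging upright in the stand by its collar. Origin on its axis at the barrel's lower end, z along it to the top. Blue nose 22 mm across from z = 0 to 50 mm, black collar 36 mm across to 56, white round grip 24 mm across to 118, red button to 123. Steel tip sticks out 16 mm below z = 0. It must rise 70 mm to leave the stand
- pen_tip (a joint): how far the pen's sprung tip is pushed into the barrel: 0 = fully out, 0.010 = pushed in to its stop (m). The spring gives 0.8 N as the tip begins to move, 2.8 N half way and 4.8 N at the stop
- tip_end (a point): rounded end of the pen's steel sensing tip (7 mm diameter), on the pen's axis, 16 mm below the pen's origin when the tip is out; it moves with the tip
- amber_bottle: bystander, loose: amber glass bottle with black cap, 64 mm across, 150 mm tall; origin at the centre of its underside
- reagent_bottle: bystander, loose: clear bottle with white cap, 68 mm across, 140 mm tall; origin at the centre of its underside
- beaker: bystander, loose: clear glass beaker, 72 mm across, 85 mm tall; origin at the centre of its underside
- cap_jar: bystander, loose: clear jar with blue cap, 60 mm across, 70 mm tall; origin at the centre of its underside
Not all that is in view belongs to the job. What is shaped like the pen but turquoise is not meant. What is shaped like the timer but turquoise is not meant.

How it is judged:
By the outcome, as a careful person would: the job done as asked, in the order asked, and still so for the second after the job is handed in, while the arm keeps its last pose, push and grip.
It also fails if it takes over 54 s, if anything falls off the work surface, if the arm or the gripper's body presses on something with over 40 N, if the wrist force passes 120 N, or if a joint passes its speed limit or range.

ROBOT

A 7-joint arm with a two-finger parallel gripper is mounted at the origin on the work surface. World frame = base frame: x ahead of the robot, y to its left, z up, the work surface at z = 0. Lengths are in m, angles in rad, forces in N, time in s.
With the tool pointing down it reaches from about 0.425 to 0.925 m from the base axis. Payload 6.8 kg.
Tool frame: the origin (TCP) lies between the finger pads; the fingertips stand r.tips_ahead ahead of it and the grasp point (between the pads) lies 5 mm behind it (r.tips_ahead is the distance from the TCP to the fingertips, in m); z points along the fingers, y is the line along which they close (so a half turn about z gives the same grasp; the last joint's range is limited). The gripper opens to 85 mm and grips with 20 to 120 N. Pads are 22 mm wide; open, the fingers measure 114 mm over their backs; the gripper's body (76 mm by 85 mm) begins 54 mm behind the grasp point. The pads swing forward as they close: fully open they stand 13 mm farther back than shut.
Start: joints at [-1.247, 0.477, 0.022, 1.555, -0.011, 1.109, -0.083], TCP at [0.282, 0.613, 0.245] pointing down, gripper open.
Joint ranges: [-2.96, 2.96], [-0.34, 2.1], [-1.41, 1.46], [0.24, 2.44], [-1.37, 4.51], [0.17, 1.92], [-2.96, 2.96]. Speed limits (rad/s): [2.39, 2.39, 3.14, 3.14, 3.14, 3.14, 3.14].

INTERFACE

Orientations are given as a rotation vector (axis times angle).
In Python, from bench import r gives the robot as it stands.
- The arm moves only by the tool move_arm, never from a script. Its argument "rows" is one flat list of numbers, 4 for each row, row after row: the shift along the tool's x, y, z in cm, then the turn about the tool's z in degrees. In form: [tx, ty, tz, twist, tx, ty, tz, twist, ...]. A call has 1 to 10 rows; each row is the pose to reach, as a shift and turn from the pose commanded when the call began, along the tool's axes at that moment; what a row does not reach only later rows make up. A row lasts 1/8 s, in which the tool goes at most 62.5 mm and 10.7 degrees, less where a joint would pass 70% of its speed; a pose out of reach is approached as far as the arm can. A call with a gripper value outside its range is refused whole. "fingers" is the opening, from 0 (shut) to 1 (fully open), set as the call begins (left out, the last holds). The fingers move at their own pace and stop on an object; "newtons" is the grip in N (left out, the last holds). Time passes only in rows, so rows that repeat a pose let the fingers close. It gives the time, the measured TCP pose, the force, the opening and the grip force at its end, in the units of the state.
- r.get_obs(): the state, without advancing time (a new reading comes with each control period).
- r.grab_frame(name): name is "scene" or "top"; returns the picture (480x640x3 uint8, blue, green, red); there is no depth.
- r.camera_params(name): a dict with "fx", "fy", "cx", "cy" (pixels), "world_from_camera" (4x4, takes a point from camera to world coordinates). Camera axes: x right, y down, z forward; pixel columns grow to the right and rows downward; lengths in m; the calibration is good to about 2 mm. A picture is of the moment at which its call begins. camera_params takes no time and is no camera call.
- r.hand_in(): hands the job in; it is judged then, once.
The state is a dict: "clock": time; "joints": joint angles; "qvel": joint speeds; "tau": joint torques, N m; "tcp_pos": TCP position; "orientation": TCP orientation; "contact_force": force on the tool from outside, world axes, zero at the start; "moment": the same for the moment, N m; "grip_width": finger opening in m; "gripper_force": force on a finger pad.
Only numpy, scipy, OpenCV 4.12 (cv2) and the standard library are available. Lean on these libraries where they do the work, as an engineer would, in place of code of your own. Each camera call takes 0.05 s, during which the arm holds its last target. There are 200 camera calls.

## Working session

There is one attempt and no reset: what is moved stays moved. The work goes in short steps, Python scripts to look and compute and a tool call to move; the robot and the scene stay as the last step left them, time stands still between calls to the robot, and variables do not carry over. Pictures are saved under pics/ and viewed, at most 10 in all, crops included, and the job is handed in when it is done.

Besides the shell and the picture viewer there is one more tool, called after "Request:" as name(argument=value, ...) on one line, values as JSON. move_arm: Moves the arm, as the interface text tells. Its arguments: {"type":"object","properties":{"rows":{"type":"array"},"fingers":{"type":"number"},"newtons":{"type":"number"}},"required":["rows"]}

```bash
mkdir -p pics; ls; python3 - <<'E'
from bench import r
import cv2,numpy as np
for n in("scene","top"):
    cv2.imwrite(f"pics/{n}0.png",r.grab_frame(n)); p=r.camera_params(n); print(n,p["fx"],p["fy"],p["cx"],p["cy"]);print(np.round(p["world_from_camera"],4))
o=r.get_obs(); print(o); print(r.tips_ahead)
E
```

```text
pics
scene 450.82779402545685 450.82779402545685 316.0210309690753 229.4907225885153
[[ 0.5975  0.4276 -0.6784  1.2069]
 [ 0.8017 -0.2983  0.518  -0.451 ]
 [ 0.0192 -0.8533 -0.521   0.6696]
 [ 0.      0.      0.      1.    ]]
top 483.8867850008819 483.8867850008819 319.0235934204256 242.14896138196815
[[ 0.0133 -0.9969  0.0773  0.4133]
 [-0.9998 -0.012   0.0162  0.079 ]
 [-0.0152 -0.0775 -0.9969  1.242 ]
 [ 0.      0.      0.      1.    ]]
{'clock': 0.1, 'joints': array([-1.2471179 ,  0.47768892,  0.02231574,  1.55634535, -0.0114478 ,
        1.10929573, -0.08311182]), 'qvel': array([-1.41679749e-03, -3.96271323e-03,  1.37855759e-03, -1.83120381e-03,
       -2.53034724e-03, -1.65321570e-04,  3.97902482e-05]), 'tau': array([ 5.36280539e-03, -5.97759068e+01,  1.61431320e+00, -2.81957424e+01,
        1.28400995e-02,  5.02500465e-03, -1.33641373e-05]), 'tcp_pos': array([0.28227328, 0.61258852, 0.24444459]), 'orientation': array([-6.72852244e-01, -3.06849030e+00,  2.50910820e-03]), 'contact_force': array([-0.47084954, -0.46355344,  0.30907218]), 'moment': array([-0.0090628 ,  0.05460255,  0.00316839]), 'gripper_force': 0.0, 'grip_width': 0.0855326920572181}
0.014
```

View pics/scene0.png

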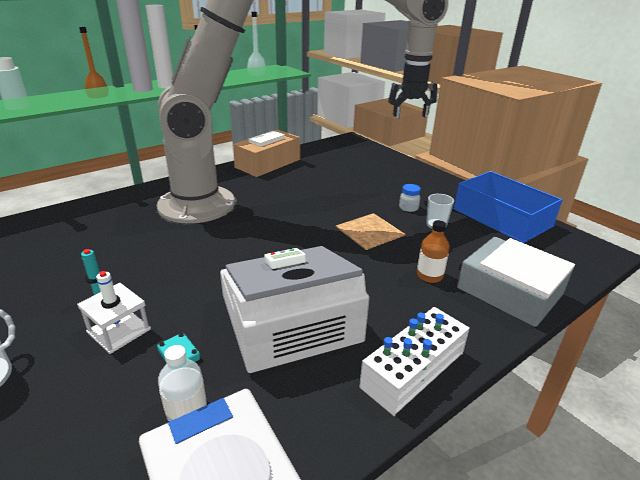

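View pics/top0.png

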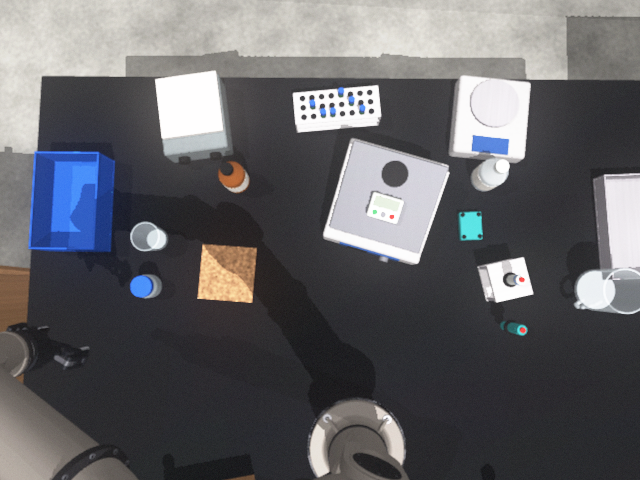

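The scene view shows the timer on the lid at about (286,258), the white pen in its stand at (106,290), and the mat at (371,231). In the top view the timer is at (385,207), the pen at (515,280) and the mat at (228,273). The turquoise decoys are beside them. I'll crop in next for precise corners.

```bash
python3 - <<'E'
import cv2,numpy as np
s=cv2.imread("pics/scene0.png");t=cv2.imread("pics/top0.png")
def crop(im,x0,y0,w,h,k):
    c=cv2.resize(im[y0:y0+h,x0:x0+w],None,fx=k,fy=k,interpolation=cv2.INTER_CUBIC)
    for i in range(0,w,10):
        cv2.line(c,(i*k,0),(i*k,4 if i%50 else 10),(0,0,255),1)
        if i%20==0: cv2.putText(c,str(x0+i),(i*k,20),0,.35,(0,0,255),1)
    for j in range(0,h,10):
        cv2.line(c,(0,j*k),(4,j*k),(0,0,255),1)
        if j%20==0: cv2.putText(c,str(y0+j),(5,j*k+4),0,.35,(0,0,255),1)
    return c
a=crop(t,320,135,130,135,4)
b=crop(t,475,250,65,60,4)
d=crop(t,190,235,70,74,4)
o=np.zeros((600,800,3),np.uint8)
o[:540,:520]=a;o[:240,530:790]=b;o[250:546,520:800]=d
cv2.imwrite("pics/c1.png",o)
a=crop(s,215,240,160,70,4);b=crop(s,75,245,80,80,4);d=crop(s,330,205,80,45,4)
o=np.zeros((600,800,3),np.uint8)
o[:280,:640]=a;o[280:600,:320]=b;o[300:480,400:720]=d
cv2.imwrite("pics/c2.png",o)
E
```

```text
(no output)
```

View pics/c1.png

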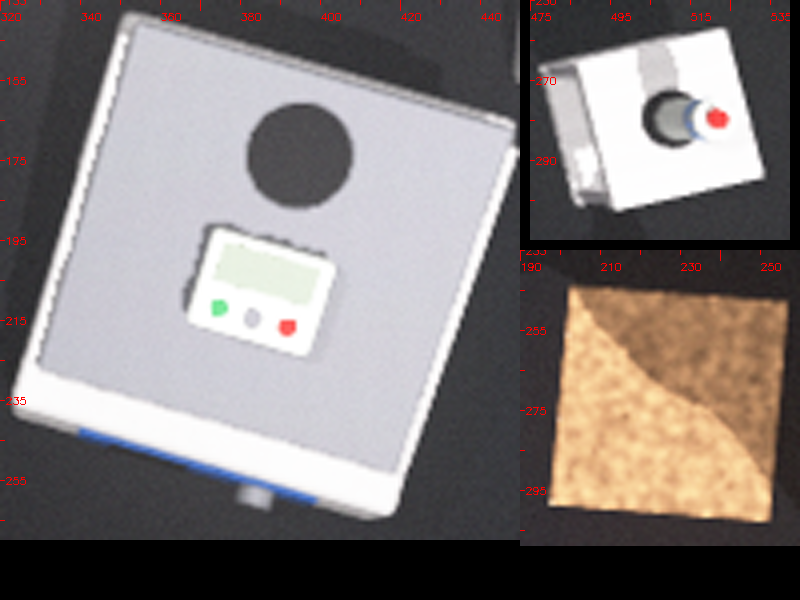

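View pics/c2.png

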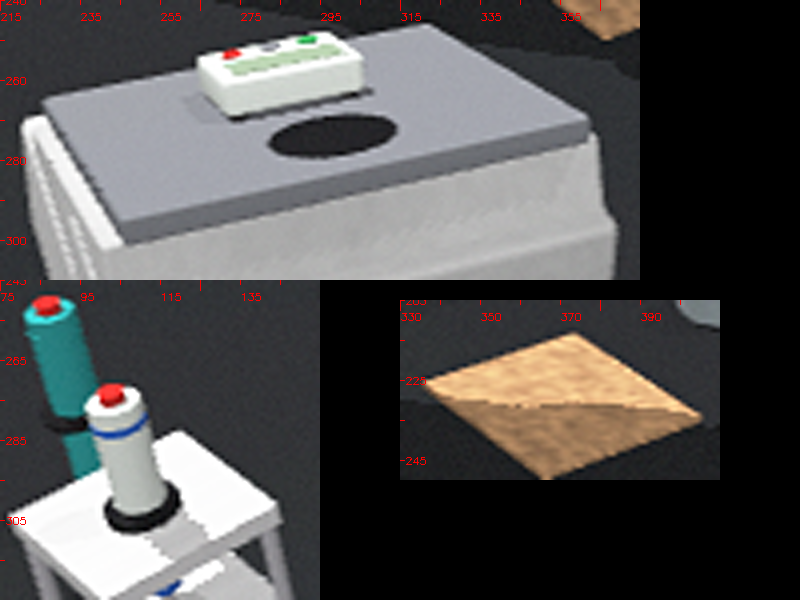

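```bash
cat > h.py <<'E'
from bench import r
import numpy as np
from scipy.optimize import least_squares
from scipy.spatial.transform import Rotation as R
C={n:r.camera_params(n) for n in("scene","top")}
def proj(n,P):
    p=C[n];T=np.linalg.inv(p["world_from_camera"]);c=np.atleast_2d(P)@T[:3,:3].T+T[:3,3]
    return np.c_[p["fx"]*c[:,0]/c[:,2]+p["cx"],p["fy"]*c[:,1]/c[:,2]+p["cy"]]
def cr(pts,ox,oy,x0,y0,k=4): return (np.array(pts,float)-[ox,oy]+.5)/k-.5+[x0,y0]
def rot(yaw,tilt): return R.from_euler("ZY",[yaw,-tilt])   # x up the slope
def fit(obs,x0,tilt=0,free=False):
    def pose(v): return v[:3],rot(v[3],v[4] if free else tilt)
    def f(v):
        t,q=pose(v); return np.concatenate([(proj(n,q.apply(m)+t)-u).ravel() for n,m,u in obs])
    s=least_squares(f,list(x0)+([tilt] if free else []))
    return s.x,s.fun.reshape(-1,2)
E
cat > m.py <<'E'
from h import *
np.set_printoptions(precision=4,suppress=True)
def rect(a,b,z=0): return np.array([[a,b,z],[a,-b,z],[-a,-b,z],[-a,b,z]])/2
T=lambda p:cr(p,0,0,320,135); S=lambda p:cr(p,0,0,215,240)
g=np.deg2rad(20)
L=rect(.21,.22)
obs=[("top",L,T([(130,25),(515,125),(393,474),(37,368)])),("scene",L[[0,1,2,3]],S([(590,117),(123,220),(44,103),(430,25)]))]
for fr in(0,1):
    v,e=fit(obs,[.6,0,.15,-.26],g,fr);print("lid",v,np.rad2deg(v[3:]));print(e.T)
    if not fr: q=rot(v[3],g);lid=v;print("spot",q.apply([-.02,0,0])+v[:3])
K=rect(.056,.072)
obs=[("top",K,T([(212,226),(337,262),(308,357),(188,322)])),("scene",K,S([(363,67),(231,96),(199,60),(330,33)]))]
v,e=fit(obs,[.6,0,.16,-.26],g);print("timertop",v,np.rad2deg(v[3]));print(e.T);print("in lid",rot(lid[3],g).inv().apply(v[:3]-lid[:3]))
K=rect(.14,.14)
obs=[("top",K,cr([(570,287),(788,300),(770,521),(549,505)],520,250,190,235)),("scene",K,cr([(702,417),(546,479),(422,384),(575,333)],400,300,330,205))]
v,e=fit(obs,[.4,.3,0,0]);print("mat",v,np.rad2deg(v[3]));print(e.T)
K=rect(.09,.09)
obs=[("top",K,cr([(580,62),(727,28),(765,178),(611,210)],530,0,475,250)),("scene",K[[0,2,3]],cr([(280,510),(8,515),(182,431)],0,280,75,245))]
v,e=fit(obs,[.4,-.3,.07,.2]);print("stand",v,np.rad2deg(v[3]));print(e.T)
P=np.zeros((1,3))
for nm,a,b in(("button",(717,118),(111,386)),("collar",(668,118),(142,507))):
    v,e=fit([("top",P,cr([a],530,0,475,250)),("scene",P,cr([b],0,280,75,245))],[.4,-.3,.1,0]);print(nm,v,e.ravel())
E
python3 m.py
```

```text
lid [ 0.6029 -0.055   0.1422 -0.2694] [-15.437]
[[ 0.2024 -0.8107  0.1201 -1.0942  0.4191 -0.476  -0.7995 -0.5785]
 [-1.3348  0.3062 -0.04    0.5604  0.0349  0.6697 -0.3984 -0.2001]]
spot [ 0.5847 -0.05    0.1353]
lid [ 0.6029 -0.055   0.142  -0.2694  0.3577] [-15.4381  20.4974]
[[ 0.1858 -0.7669  0.0757 -1.0542  0.3703 -0.5484 -0.7273 -0.5369]
 [-1.296   0.3643 -0.1506  0.4728 -0.3496  0.2522  0.0889  0.26  ]]
timertop [ 0.5788 -0.0499  0.1535 -0.2605] -14.925638889415055
[[-0.2949 -0.5611 -0.6045 -1.1401  0.376  -1.7347 -0.9628 -0.3447]
 [ 0.0563 -0.4596 -0.7833 -0.4535 -1.2906 -1.1653  1.3394  1.2801]]
in lid [-0.0192 -0.0015  0.0191]
mat [ 0.4283  0.3347  0.0036 -0.0564] -3.231681622420236
[[-0.1534 -0.5972 -0.4665  0.2704 -0.4698 -0.41   -0.0018 -0.6301]
 [-0.3509  0.1182 -0.4448 -0.3231  0.2081 -0.6292  0.0789  0.3603]]
stand [ 0.4204 -0.3586  0.074   0.2154] 12.341000362400298
[[-0.4693 -0.4992 -1.1676  0.3866 -1.5404  0.2181 -0.3467]
 [-0.5591  0.3914 -0.1774 -0.5794 -0.6691  0.1227  0.1158]]
button [ 0.4205 -0.3567  0.1503  0.    ] [-0.012  -0.0044 -0.0105 -0.0021]
collar [ 0.4204 -0.3578  0.0763  0.    ] [0.2337 0.0902 0.2021 0.0372]
```

```bash
cat >> h.py <<'E'
def shift(target,ydir=None):
    """tool shift cm and twist deg from the measured pose; ydir: world angle (deg) of wanted closing line"""
    o=r.get_obs();q=R.from_rotvec(o["orientation"]);d=q.inv().apply(np.array(target)-o["tcp_pos"])*100
    w=0
    if ydir is not None:
        a=np.deg2rad(ydir);y=q.inv().apply([np.cos(a),np.sin(a),0]);w=(np.rad2deg(np.arctan2(-y[0],y[1]))+90)%180-90
    print("t",round(o["clock"],2),"tcp",o["tcp_pos"].round(4),"z",q.as_matrix()[:,2].round(3),"y",q.as_matrix()[:,1].round(3),"q7",o["joints"][6].round(2),"F",o["contact_force"].round(1),"w",o["grip_width"].round(4))
    print("shift",d.round(2),"twist",round(w,1))
E
python3 - <<'E'
from h import *
shift([.58,-.049,.32],74.6)
E
```

```text
Traceback (most recent call last):
  File "h.py", line 23, in shift
    print("t",round(o["clock"],2),"tcp",o["tcp_pos"].round(4),"z",q.as_matrix()[:,2].round(3),"y",q.as_matrix()[:,1].round(3),"q7",o["joints"][6].round(2),"F",o["contact_force"].round(1),"w",o["grip_width"].round(4))
                                                                                                                                                                                               ^^^^^^^^^^^^^^^^^^^^^
AttributeError: 'float' object has no attribute 'round'
```

```bash
sed -i 's/o\["grip_width"\].round(4)/round(float(o["grip_width"]),4)/' h.py
python3 - <<'E'
from h import *
shift([.58,-.049,.32],74.6)
E
```

```text
t 0.1 tcp [0.2823 0.6126 0.2444] z [-0.001 -0.002 -1.   ] y [ 0.418  0.908 -0.002] q7 -0.08 F [-0.5 -0.5  0.3] w 0.0855
shift [-54.73 -47.64  -7.47] twist -9.3
```

Request:
move_arm(rows=[0, 0, -5, 0, -54.7, -47.6, -7.5, -9.3, -54.7, -47.6, -7.5, -9.3, -54.7, -47.6, -7.5, -9.3, -54.7, -47.6, -7.5, -9.3, -54.7, -47.6, -7.5, -9.3, -54.7, -47.6, -7.5, -9.3, -54.7, -47.6, -7.5, -9.3, -54.7, -47.6, -7.5, -9.3, -54.7, -47.6, -7.5, -9.3], fingers=1)

```text
clock: 1.35
tcp_pos: [0.5135, 0.0985, 0.3147]
orientation: [-0.422, -3.113, -0.0]
contact_force: [0.1, 0.5, -0.1]
grip_width: 0.0852
gripper_force: 0.0
```

```bash
python3 - <<'E'
from h import *
shift([.58,-.049,.23],74.6)
E
```

```text
t 1.35 tcp [0.5135 0.0985 0.3147] z [-0.  0. -1.] y [0.266 0.964 0.   ] q7 1.05 F [ 0.1  0.5 -0.1] w 0.0852
shift [-10.34 -12.45   8.46] twist -0.0
```

Request:
move_arm(rows=[-10.3, -12.5, 0, 0, -10.3, -12.5, 0, 0, -10.3, -12.5, 0, 0, -10.3, -12.5, 8.5, 0, -10.3, -12.5, 8.5, 0, -10.3, -12.5, 8.5, 0, -10.3, -12.5, 8.5, 0])

```text
clock: 2.22
tcp_pos: [0.5799, -0.0475, 0.2308]
orientation: [0.422, 3.112, 0.0]
contact_force: [-0.0, 0.6, -0.5]
grip_width: 0.0851
gripper_force: 0.0
```

```bash
python3 - <<'E'
from h import *
import cv2
shift([.58,-.049,.17],74.6)
s=r.grab_frame("scene")[180:320,200:390];t=r.grab_frame("top")[120:270,310:470]
o=np.zeros((600,800,3),np.uint8)
s=cv2.resize(s,None,fx=2.5,fy=2.5,interpolation=cv2.INTER_CUBIC);t=cv2.resize(t,None,fx=2,fy=2,interpolation=cv2.INTER_CUBIC)
o[:s.shape[0],:s.shape[1]]=s;o[:t.shape[0],480:480+t.shape[1]]=t;cv2.imwrite("pics/g1.png",o[:360])
E
```

```text
t 2.23 tcp [ 0.5799 -0.0475  0.2308] z [ 0.002 -0.    -1.   ] y [0.266 0.964 0.   ] q7 1.42 F [-0.   0.6 -0.5] w 0.0851
shift [-0.04 -0.14  6.08] twist -0.0
```

View pics/g1.png

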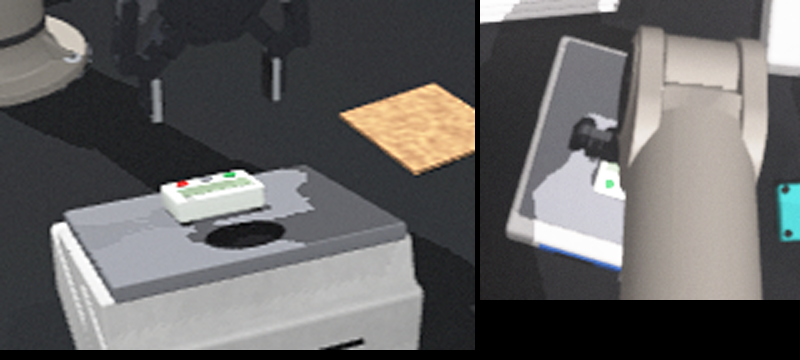

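The gripper hangs above the timer and is aligned in yaw. The pad tips in the scene image are at about (263,229) and (311,220), so I'll compare them with the projection.

```bash
python3 - <<'E'
from h import *
y=np.array([.266,.964,0]);p=np.array([.5799,-.0475,.2308])
for e in(0,.005,.014): print(e,proj("scene",[p-y*.0425-[0,0,e],p+y*.0425-[0,0,e]]).round(1).tolist())
K=np.array([[0,-.036,.011],[0,.036,.011],[0,-.036,.022],[0,.036,.022]]);sp=np.array([.5847,-.05,.138])
print(proj("scene",rot(-.2694,np.deg2rad(20)).apply(K)+sp).round(1))
E
```

```text
0 [[263.4, 226.0], [305.8, 218.5]]
0.005 [[263.5, 228.2], [305.8, 220.7]]
0.014 [[263.7, 232.3], [305.7, 224.6]]
[[268.  261.6]
 [302.2 254.6]
 [267.3 256.2]
 [301.6 249.4]]
```

Request:
move_arm(rows=[0, -0.1, 3.5, 0, 0, -0.1, 3.5, 0, 0, -0.1, 3.5, 0])

```text
clock: 2.7
tcp_pos: [0.5797, -0.0485, 0.1961]
orientation: [0.422, 3.112, 0.0]
contact_force: [0.1, -0.0, 0.2]
grip_width: 0.0852
gripper_force: 0.0
```

```bash
python3 - <<'E'
from h import *
import cv2
shift([.58,-.049,.17],74.6)
s=r.grab_frame("scene");cv2.imwrite("pics/raw2.png",s)
s=cv2.resize(s[200:280,240:340],None,fx=6,fy=6,interpolation=cv2.INTER_CUBIC);cv2.imwrite("pics/g2.png",s)
E
```

```text
t 2.7 tcp [ 0.5797 -0.0485  0.1961] z [ 0.002  0.    -1.   ] y [0.266 0.964 0.   ] q7 1.43 F [ 0.1 -0.   0.2] w 0.0852
shift [-0.04 -0.04  2.61] twist -0.0
```

View pics/g2.png

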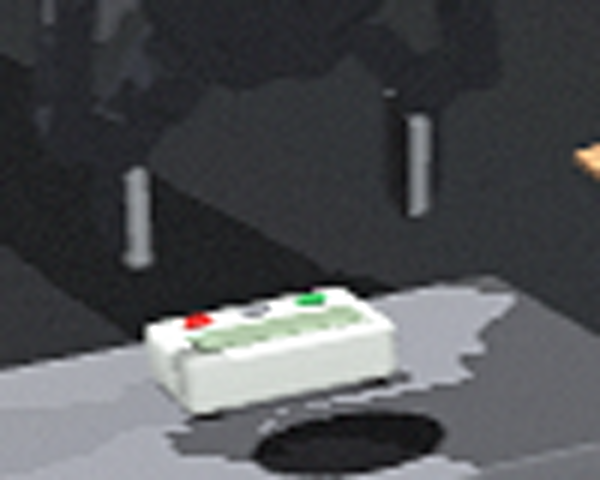

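```bash
python3 - <<'E'
from h import *
y=np.array([.266,.964,0]);x=np.array([.964,-.266,0]);p=np.array([.5797,-.0485,.1961])
z6=lambda P:((proj("scene",P)-[240,200]+.5)*6).round(0).tolist()
for e in(0,.005,.010): print(e,z6([p-y*.0425+x*.011-[0,0,e],p+y*.0425+x*.011-[0,0,e]]))
K=np.array([[.028,-.036,.003],[.028,.036,.003],[.028,-.036,.022],[.028,.036,.022],[-.028,-.036,.022]]);
for sz in(.1355,.138): print(z6(rot(-.2694,np.deg2rad(20)).apply(K)+np.array([.5847,-.05,sz])))
E
```

```text
0 [[154.0, 270.0], [406.0, 222.0]]
0.005 [[155.0, 283.0], [405.0, 235.0]]
0.01 [[156.0, 296.0], [405.0, 248.0]]
[[196.0, 423.0], [406.0, 379.0], [189.0, 367.0], [400.0, 324.0], [146.0, 328.0]]
[[196.0, 417.0], [406.0, 373.0], [188.0, 360.0], [400.0, 317.0], [146.0, 322.0]]
```

Request:
move_arm(rows=[0, -0.15, 2, 0, 0, -0.15, 4, 0, 0, -0.15, 4.5, 0, 0, -0.15, 4.5, 0])

```text
clock: 3.25
tcp_pos: [0.579, -0.0499, 0.1505]
orientation: [0.422, 3.112, 0.0]
contact_force: [-1.1, -0.3, 0.6]
grip_width: 0.0857
gripper_force: 0.0
```

Request:
move_arm(rows=[0, 0, 0, 0, 0, 0, 0, 0, 0, 0, 0, 0, 0, 0, 0, 0, 0, 0, 0, 0, 0, 0, 0, 0], fingers=0.7, newtons=40)

```text
clock: 4.0
tcp_pos: [0.5793, -0.05, 0.1511]
orientation: [0.422, 3.111, 0.001]
contact_force: [-1.4, 0.2, 6.0]
grip_width: 0.0711
gripper_force: 46.1
```

Request:
move_arm(rows=[0, 0, -3, 0, 0, 0, -8, 0, 0, 0, -12, 0, 0, 0, -12, 0])

```text
clock: 4.5
tcp_pos: [0.5806, -0.0502, 0.2736]
orientation: [0.421, 3.106, 0.003]
contact_force: [0.4, 0.1, -1.5]
grip_width: 0.0709
gripper_force: 47.1
```

```bash
python3 - <<'E'
from h import *
import cv2
shift([.43,.335,.20],80)
cv2.imwrite("pics/raw3.png",r.grab_frame("scene"))
E
```

```text
t 4.5 tcp [ 0.5806 -0.0502  0.2736] z [ 0.007  0.001 -1.   ] y [0.266 0.964 0.003] q7 1.41 F [ 0.4  0.1 -1.5] w 0.0709
shift [24.83 33.1   7.27] twist -5.5
```

Request:
move_arm(rows=[24.8, 33.1, 0, 0, 24.8, 33.1, 0, 0, 24.8, 33.1, 0, 0, 24.8, 33.1, 0, 0, 24.8, 33.1, 0, 0, 24.8, 33.1, 0, 0, 24.8, 33.1, 0, 0, 24.8, 33.1, 7, 0, 24.8, 33.1, 14, 0, 24.8, 33.1, 14, 0])

```text
clock: 5.8
tcp_pos: [0.4245, 0.3326, 0.1251]
orientation: [-0.421, -3.107, 0.012]
contact_force: [0.2, -0.8, -0.5]
grip_width: 0.0709
gripper_force: 47.1
```

```bash
python3 - <<'E'
from h import *
import cv2
shift([.43,.335,.04],None)
s=r.grab_frame("scene")[140:260,310:430]
cv2.imwrite("pics/g3.png",cv2.resize(s,None,fx=5,fy=5,interpolation=cv2.INTER_CUBIC))
E
```

```text
t 5.8 tcp [0.4245 0.3326 0.1251] z [-0.007 -0.007 -1.   ] y [ 0.266  0.964 -0.009] q7 0.6 F [ 0.2 -0.8 -0.5] w 0.0709
shift [-0.5   0.45  8.51] twist 0
```

View pics/g3.png

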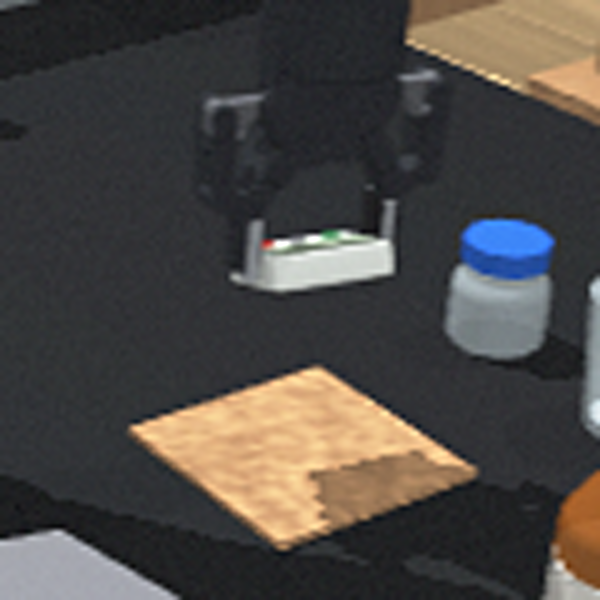

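Request:
move_arm(rows=[-0.5, 0.4, 5, 0, -0.5, 0.4, 9, 0, -0.5, 0.4, 9.6, 0, -0.5, 0.4, 9.6, 0, -0.5, 0.4, 9.6, 0], newtons=20)

```text
clock: 6.48
tcp_pos: [0.4348, 0.3388, 0.0359]
orientation: [0.422, 3.111, 0.005]
contact_force: [-0.5, 0.4, -0.6]
grip_width: 0.0712
gripper_force: 47.2
```

Request:
move_arm(rows=[0, 0, 0.3, 0, 0, 0, 0.5, 0, 0, 0, 0.5, 0])

```text
clock: 6.85
tcp_pos: [0.4334, 0.3376, 0.0287]
orientation: [-0.422, -3.113, 0.0]
contact_force: [-1.0, -0.1, -1.2]
grip_width: 0.0711
gripper_force: 47.2
```

Request:
move_arm(rows=[0, 0, 0.3, 0, 0, 0, 0.5, 0, 0, 0, 0.5, 0], fingers=0.7, newtons=20)

```text
clock: 7.22
tcp_pos: [0.435, 0.3376, 0.0254]
orientation: [0.424, 3.111, 0.002]
contact_force: [-1.1, -4.0, 17.3]
grip_width: 0.071
gripper_force: 50.1
```

Request:
move_arm(rows=[0, 0, 0.3, 0, 0, 0, 0.3, 0])

```text
clock: 7.48
tcp_pos: [0.4368, 0.3371, 0.0231]
orientation: [0.425, 3.108, 0.003]
contact_force: [1.6, -6.7, 21.6]
grip_width: 0.0712
gripper_force: 52.4
```

Request:
move_arm(rows=[0, 0, 0, 0, 0, 0, 0, 0, 0, 0, 0, 0, 0, 0, 0, 0], fingers=1)

```text
clock: 7.98
tcp_pos: [0.4333, 0.3377, 0.0204]
orientation: [-0.422, -3.113, 0.001]
contact_force: [0.7, -0.5, -0.2]
grip_width: 0.0853
gripper_force: 0.0
```

Request:
move_arm(rows=[0, 0, -3, 0, 0, 0, -8, 0, 0, 0, -13, 0, 0, 0, -18, 0, 0, 0, -22, 0, 0, 0, -26, 0])

```text
clock: 8.72
tcp_pos: [0.4332, 0.3376, 0.2821]
orientation: [-0.422, -3.113, -0.0]
contact_force: [-0.1, 0.1, -0.6]
grip_width: 0.0851
gripper_force: 0.0
```

```bash
python3 - <<'E'
from h import *
import cv2
shift([.4205,-.3575,.30],None)
s=r.grab_frame("scene");t=r.grab_frame("top");cv2.imwrite("pics/rs4.png",s);cv2.imwrite("pics/rt4.png",t)
o=np.zeros((600,800,3),np.uint8);f=lambda a,k:cv2.resize(a,None,fx=k,fy=k,interpolation=cv2.INTER_CUBIC)
a=f(s[190:265,320:420],4);o[:300,:400]=a
a=f(s[235:310,215:315],4);o[300:600,:400]=a
a=f(t[230:310,180:270],4);o[:320,400:760]=a
a=f(t[170:240,350:440],4);o[320:600,400:760]=a
cv2.imwrite("pics/g4.png",o)
E
```

```text
t 8.72 tcp [0.4332 0.3376 0.2821] z [-0.  0. -1.] y [0.266 0.964 0.   ] q7 0.57 F [-0.1  0.1 -0.6] w 0.0851
shift [-17.27 -67.34  -1.8 ] twist 0
```

View pics/g4.png

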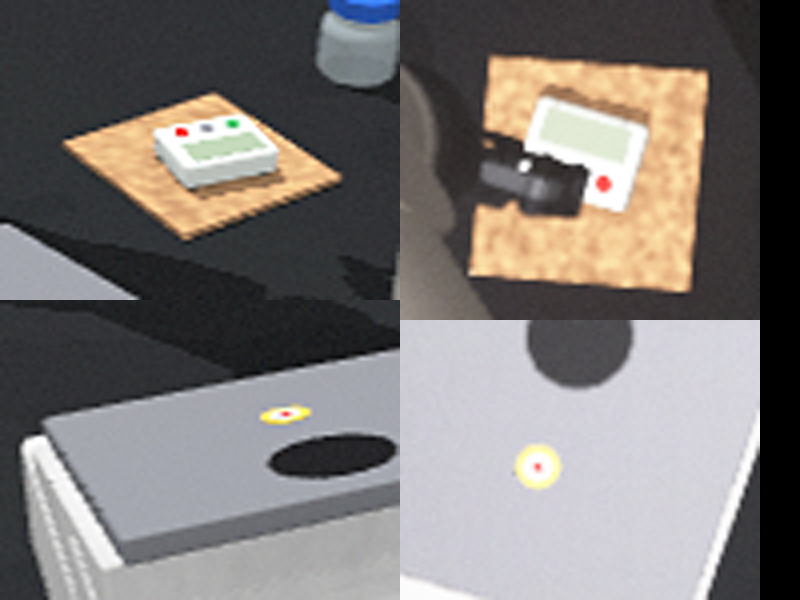

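Timer lies flat, well inside the mat. The spot is at scene (286.1,263.4) and top (384.4,206.6).

```bash
python3 - <<'E'
from h import *
P=np.zeros((1,3))
v,e=fit([("top",P,np.array([[384.4,206.6]])),("scene",P,np.array([[286.1,263.4]]))],[.58,-.05,.13,0]);print(v,e)
shift([.50,-.02,.30],None);shift([.4205,-.3575,.25],None)
E
```

```text
[ 0.5837133  -0.05071019  0.13737174  0.        ] [[-0.64996924 -0.43619819]
 [-0.68547896  0.00223372]]
t 8.82 tcp [0.4353 0.3392 0.2853] z [ 0.006  0.006 -1.   ] y [0.266 0.964 0.007] q7 0.57 F [ 0.7  0.2 -0.3] w 0.0859
shift [-15.81 -32.89  -1.65] twist 0
t 8.82 tcp [0.4353 0.3392 0.2853] z [ 0.006  0.006 -1.   ] y [0.266 0.964 0.007] q7 0.57 F [ 0.7  0.2 -0.3] w 0.0859
shift [-17.12 -67.57   3.11] twist 0
```

Request:
move_arm(rows=[-15.8, -32.9, -1.6, 0, -15.8, -32.9, -1.6, 0, -15.8, -32.9, -1.6, 0, -15.8, -32.9, -1.6, 0, -15.8, -32.9, -1.6, 0, -15.8, -32.9, -1.6, 0, -17.1, -67.4, 0, 0, -17.1, -67.4, 0, 0, -17.1, -67.4, 0, 0, -17.1, -67.4, 0, 0])

```text
clock: 10.07
tcp_pos: [0.4398, -0.266, 0.2845]
orientation: [-0.421, -3.113, -0.0]
contact_force: [1.4, 0.3, 0.2]
grip_width: 0.0852
gripper_force: 0.0
```

```bash
python3 - <<'E'
from h import *
shift([.4205,-.3575,.20],74.6)
E
```

```text
t 10.07 tcp [ 0.4398 -0.266   0.2845] z [-0.  0. -1.] y [0.266 0.964 0.   ] q7 1.86 F [1.4 0.3 0.2] w 0.0852
shift [-0.57 -9.33  8.44] twist -0.0
```

Request:
move_arm(rows=[-0.6, -9.3, 0, 0, -0.6, -9.3, 0, 0, -0.6, -9.3, 4, 0, -0.6, -9.3, 8.5, 0, -0.6, -9.3, 8.5, 0, -0.6, -9.3, 8.5, 0, -0.6, -9.3, 8.5, 0])

```text
clock: 10.95
tcp_pos: [0.4228, -0.3565, 0.2019]
orientation: [0.421, 3.11, -0.002]
contact_force: [1.0, -0.1, 0.2]
grip_width: 0.0854
gripper_force: 0.0
```

```bash
python3 - <<'E'
from h import *
shift([.4205,-.3575,.110],74.6);shift([.4205,-.3575,.110],74.6)
o=[]
for _ in range(2): r.grab_frame("top"); o.append(r.get_obs()["tcp_pos"])
print(np.mean(o,0))
E
```

```text
t 10.95 tcp [ 0.4228 -0.3565  0.2019] z [ 0.003 -0.001 -1.   ] y [ 0.266  0.964 -0.001] q7 2.16 F [ 1.  -0.1  0.2] w 0.0854
shift [ 0.22 -0.15  9.19] twist -0.0
t 10.95 tcp [ 0.4228 -0.3565  0.2019] z [ 0.003 -0.001 -1.   ] y [ 0.266  0.964 -0.001] q7 2.16 F [ 1.  -0.1  0.2] w 0.0854
shift [ 0.22 -0.15  9.19] twist -0.0
[ 0.42265126 -0.35627281  0.20162796]
```

Request:
move_arm(rows=[0.2, -0.1, 4, 0, 0.2, -0.1, 8, 0, 0.2, -0.1, 9.1, 0, 0.2, -0.1, 9.1, 0])

```text
clock: 11.55
tcp_pos: [0.4198, -0.3565, 0.1096]
orientation: [-0.422, -3.113, 0.0]
contact_force: [-0.1, -0.2, 0.2]
grip_width: 0.0854
gripper_force: 0.0
```

Request:
move_arm(rows=[0, 0, 0, 0, 0, 0, 0, 0, 0, 0, 0, 0, 0, 0, 0, 0, 0, 0, 0, 0, 0, 0, 0, 0, 0, 0, 0, 0, 0, 0, 0, 0], fingers=0.2, newtons=25)

```text
clock: 12.55
tcp_pos: [0.42, -0.3564, 0.1096]
orientation: [0.422, 3.112, -0.0]
contact_force: [-0.3, 0.8, 6.4]
grip_width: 0.0235
gripper_force: 27.8
```

Request:
move_arm(rows=[0, 0, -2, 0, 0, 0, -4.1, 0, 0, 0, -4.1, 0])

```text
clock: 12.92
tcp_pos: [0.4202, -0.3567, 0.1509]
orientation: [0.422, 3.111, -0.001]
contact_force: [0.1, -0.3, -0.9]
grip_width: 0.0231
gripper_force: 27.6
```

Request:
move_arm(rows=[0.5, 0, 0, 0, 1, 0, 0, 0, 1.5, 0, 0, 0, 2, 0, 0, 0, 2, 0, 0, 0])

```text
clock: 13.55
tcp_pos: [0.3997, -0.3509, 0.15]
orientation: [-0.423, -3.113, -0.0]
contact_force: [2.2, -1.9, -0.8]
grip_width: 0.0236
gripper_force: 27.5
```

Request:
move_arm(rows=[0.5, 0, 0, 0, 1.1, 0, 0, 0, 1.1, 0, 0, 0, 1.1, 0, 0, 0])

```text
clock: 14.05
tcp_pos: [0.3894, -0.3478, 0.1502]
orientation: [-0.422, -3.112, -0.001]
contact_force: [1.3, -1.3, 1.7]
grip_width: 0.0228
gripper_force: 27.8
```

```bash
python3 - <<'E'
from h import *
import cv2
shift([.4205,-.3575,.110],74.6)
s=r.grab_frame("scene");t=r.grab_frame("top")
o=np.zeros((600,800,3),np.uint8);f=lambda a,k:cv2.resize(a,None,fx=k,fy=k,interpolation=cv2.INTER_CUBIC)
o[:600,:480]=f(s[215:340,60:160],4.8);o[:300,500:800]=f(t[230:330,460:560],3)
cv2.imwrite("pics/g5.png",o)
E
```

```text
t 14.05 tcp [ 0.3894 -0.3478  0.1502] z [-0.001  0.001 -1.   ] y [0.266 0.964 0.   ] q7 2.22 F [ 1.3 -1.3  1.7] w 0.0228
shift [-3.26 -0.1   4.02] twist -0.0
```

View pics/g5.png

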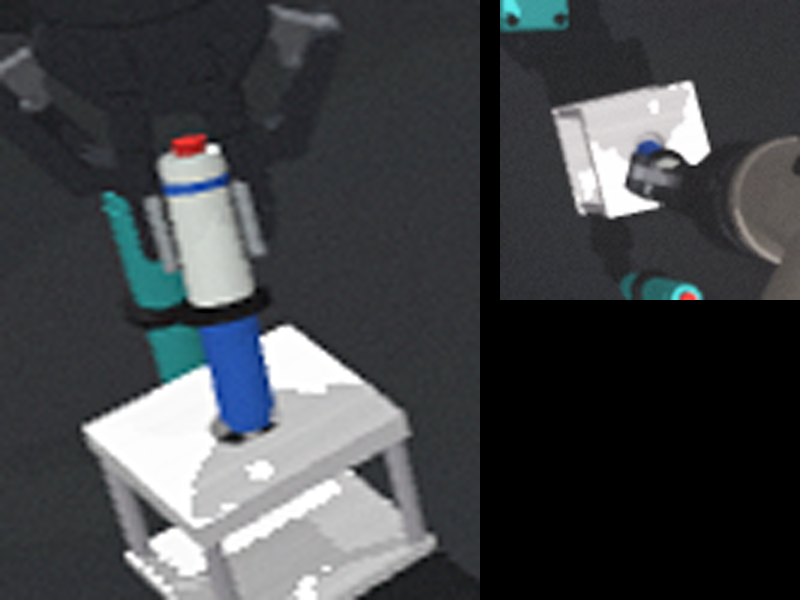

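The pen is tilted in the grip, with its top toward the downslope side and its nose still in the hole. Next I'll lift it out and turn it side-on to the scene camera to measure the tilt.

Request:
move_arm(rows=[0, 0, -4, 0, 0, 0, -8, 0, 0, 0, -12, 0, 0, 0, -15, -10, 0, 0, -15, -69, 0, 0, -15, -69, 0, 0, -15, -69, 0, 0, -15, -69, 0, 0, -15, -69, 0, 0, -15, -69])

```text
clock: 15.4
tcp_pos: [0.3866, -0.3478, 0.288]
orientation: [1.163, -2.891, -0.034]
contact_force: [0.7, -1.0, -1.7]
grip_width: 0.0232
gripper_force: 27.6
```

Request:
move_arm(rows=[0, 0, 0, 0, 0, 0, 0, 0])

```text
clock: 15.65
tcp_pos: [0.3861, -0.35, 0.2889]
orientation: [1.154, -2.897, -0.03]
contact_force: [0.0, 0.8, -1.2]
grip_width: 0.0234
gripper_force: 27.5
```

```bash
cat > tilt.py <<'E'
from h import *
import cv2,sys
from scipy.spatial.transform import Rotation as R
def cyl(r0,z0,z1):
    a=np.linspace(0,2*np.pi,40);return np.vstack([np.c_[r0*np.cos(a),r0*np.sin(a),0*a+z] for z in(z0,z1)])
def cen(n,P):
    u=proj(n,P).astype(np.float32);m=cv2.moments(cv2.convexHull(u));return np.array([m["m10"],m["m01"]])/m["m00"]
def blob(hsv,lo,hi,near,rad=90):
    m=cv2.inRange(hsv,lo,hi);n,l,st,c=cv2.connectedComponentsWithStats(m)
    k=[i for i in range(1,n) if st[i,4]>12 and np.linalg.norm(c[i]-near)<rad]
    return sorted([(int(st[i,4]),c[i].round(2)) for i in k],key=lambda a:-a[0])
if __name__=="__main__":
    im=[];ob=[]
    for _ in range(3): im.append(r.grab_frame("scene").astype(float));ob.append(r.get_obs())
    img=np.mean(im,0).astype(np.uint8);cv2.imwrite(sys.argv[1],img)
    tcp=np.mean([o["tcp_pos"] for o in ob],0);q=R.from_rotvec(ob[-1]["orientation"]);X=q.as_matrix()[:,0];X[2]=0;X/=np.linalg.norm(X)
    near=proj("scene",tcp)[0];print("tcp",tcp,"X",X,"near",near)
    hsv=cv2.cvtColor(img,cv2.COLOR_BGR2HSV)
    b=blob(hsv,(105,120,50),(130,255,255),near);d=blob(hsv,(0,130,80),(8,255,255),near)
    print("blue",b[:3],"red",d[:3])
    B,D=b[0][1],d[0][1]
    def ax(th,off):   # pen frame: top leans to +X
        z=np.array([0,0,1])*np.cos(th)+X*np.sin(th);y=np.cross([0,0,1],X);x=np.cross(y,z)
        M=np.c_[x,y,z];return lambda P:P@M.T+tcp+[0,0,.005]+off
    gz=.089
    def f(v):
        A=ax(v[0],v[1]*X+v[2]*np.array([0,0,1]));s=np.array([0,0,gz])
        return np.r_[cen("scene",A(cyl(.011,0,.05)-s))-B,cen("scene",A(cyl(.0065,.118,.123)-s))-D,0.05*v[1:]*1000]
    s=least_squares(f,[.35,0,0]);print("tilt deg",np.rad2deg(s.x[0]),"off mm",s.x[1:]*1000,s.fun)
E
python3 tilt.py pics/raw6.png
```

```text
tcp [ 0.38705664 -0.34935782  0.2892478 ] X [-0.72391396 -0.68989026  0.        ] near [ 83.8372142  198.01082103]
blue [(328, array([104.3 , 226.28])), (20, array([ 84.55, 186.6 ]))] red [(28, array([ 86.46, 250.79]))]
tilt deg -40.04385946052277 off mm [ -5.03524607 -84.95667601] [-20.93448459  28.70269917  17.44896817 -24.58175415  -0.2517623
  -4.2478338 ]
```

Request:
move_arm(rows=[0, 0, 2, 10, 0, 0, 4, 20, 0, 0, 4, 30, 0, 0, 4, 30, 0, 0, 4, 30])

```text
clock: 16.42
tcp_pos: [0.3868, -0.3487, 0.2497]
orientation: [0.376, -3.093, -0.018]
contact_force: [-0.7, -0.4, -1.3]
grip_width: 0.0233
gripper_force: 27.5
```

```bash
python3 tilt.py pics/raw7.png; python3 - <<'E'
from tilt import *
o=r.get_obs();print(R.from_rotvec(o["orientation"]).as_matrix().round(3),o["joints"].round(2))
i=cv2.imread("pics/scene0.png");h=cv2.cvtColor(i,cv2.COLOR_BGR2HSV)
print(blob(h,(105,120,50),(130,255,255),(105,290),60),blob(h,(0,130,80),(8,255,255),(105,280),60))
i=cv2.imread("pics/raw7.png");j=cv2.imread("pics/raw6.png");f=lambda a:cv2.resize(a[150:270,50:140],None,fx=4.4,fy=4.4,interpolation=cv2.INTER_CUBIC)
cv2.imwrite("pics/g6.png",np.hstack([f(j),f(i)]))
E
```

```text
tcp [ 0.38656492 -0.34886503  0.24964388] X [-0.97142587 -0.23734316  0.        ] near [ 89.42926067 217.01931771]
blue [(328, array([104.  , 247.44])), (28, array([ 87.79, 207.21]))] red [(28, array([ 86.46, 250.79])), (26, array([ 83.77, 198.88]))]
tilt deg 1.4664506443393583 off mm [ 37.70699194 -76.86301067] [ -7.33850592  21.48041633  -1.96763093 -22.18487904   1.8853496
  -3.84315053]
[[-0.971 -0.237 -0.027]
 [-0.237  0.971  0.009]
 [ 0.024  0.015 -1.   ]] [ 0.49  0.23  0.15  1.91 -0.03  1.03  2.45]
[(23, array([104.7 , 282.22]))] [(31, array([102.32, 273.29])), (27, array([ 86.37, 250.85]))]
```

View pics/g6.png

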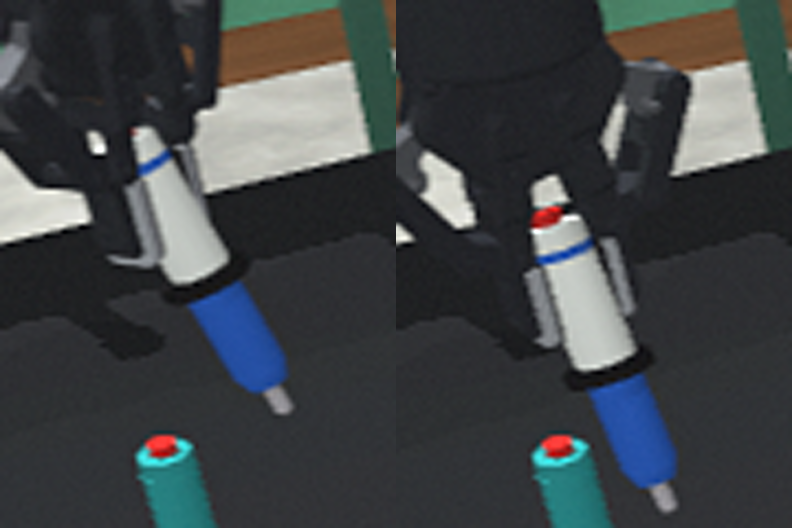

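```bash
cat > t2.py <<'E'
from tilt import *
def fit_pen(tcp,M,D,B,tip=None,zc=.046,verbose=1):
    gz=.089
    def A(v,P):   # pen frame in tool frame: z_pen = -tool z leaning to +tool x ; turn about tool y
        z=np.array([np.sin(v[0]),0,-np.cos(v[0])]);y=np.array([0,1.,0]);x=np.cross(y,z)
        return ((P-[0,0,gz])@np.c_[x,y,z].T+[v[1],v[3],-.005+v[2]])@M.T+tcp
    def f(v):
        e=[cen("scene",A(v,cyl(.0065,.118,.123)))-D,cen("scene",A(v,cyl(.011,0,zc)))-B]
        if tip is not None:e.append(proj("scene",A(v,np.array([[0,0,-.015]])))[0]-tip)
        return np.r_[np.concatenate(e),.1*v[1]*1000,.1*v[2]*1000,.2*v[3]*1000]
    s=least_squares(f,[.35,0,0,0]);
    if verbose: print("tilt",np.rad2deg(s.x[0]).round(2),"off",(s.x[1:]*1000).round(1),s.fun.round(2))
    return s.x,A
if __name__=="__main__":
    o=r.get_obs();M=R.from_rotvec(o["orientation"]).as_matrix();tcp=np.array([.3866,-.3489,.2496])
    D=np.array([83.77,198.88]);B=np.array([104.,247.44]);tp=np.array([111.6,265.2])
    fit_pen(tcp,M,D,B);fit_pen(tcp,M,D,B,zc=.05);fit_pen(tcp,M,D,B,tp)
E
python3 t2.py
```

```text
tilt 17.24 off [-3.6 -0.1  1.4] [ 0.01  0.12 -0.13 -0.11 -0.36 -0.01  0.28]
tilt 19.22 off [-4.3  0.2  1. ] [-0.2   0.43  0.02 -0.58 -0.43  0.02  0.21]
tilt 17.96 off [-3.3  0.1  1.5] [-0.11  0.09  0.02 -0.08 -0.    0.01 -0.33  0.01  0.3 ]
```

```bash
python3 - <<'E'
from h import *
shift([.45,-.22,.30],74.6);shift([.539,-.038,.30],74.6)
E
```

```text
t 16.57 tcp [ 0.3864 -0.3489  0.2496] z [-0.027  0.009 -1.   ] y [-0.237  0.971  0.015] q7 2.45 F [ 0.1  0.8 -1.1] w 0.0228
shift [-9.11 11.09 -5.1 ] twist 29.1
t 16.57 tcp [ 0.3864 -0.3489  0.2496] z [-0.027  0.009 -1.   ] y [-0.237  0.971  0.015] q7 2.45 F [ 0.1  0.8 -1.1] w 0.0228
shift [-22.07  26.66  -5.18] twist 29.1
```

Request:
move_arm(rows=[-9, 11, -5, 10, -9, 11, -5, 20, -9, 11, -5, 29, -22, 26.7, -5.2, 29, -22, 26.7, -5.2, 29, -22, 26.7, -5.2, 29, -22, 26.7, -5.2, 29, -22, 26.7, -5.2, 29])

```text
clock: 17.58
tcp_pos: [0.5388, -0.0374, 0.2999]
orientation: [-0.412, -3.086, -0.008]
contact_force: [-0.4, -0.5, -0.9]
grip_width: 0.0235
gripper_force: 27.5
```

```bash
python3 - <<'E'
from h import *
shift([.539,-.038,.25],74.6)
print(r.get_obs()["joints"])
E
```

```text
t 17.57 tcp [ 0.5388 -0.0374  0.2999] z [-0.027  0.009 -1.   ] y [0.263 0.965 0.002] q7 1.26 F [-0.4 -0.5 -0.9] w 0.0235
shift [-0.18 -0.06  4.99] twist 0.2
[-0.01794665  0.22159494 -0.02649733  1.79251116 -0.00482599  1.15460336
  1.26321401]
```

```bash
cat > m3.py <<'E'
from t2 import *
ob=[];im=[]
for _ in range(3): im.append(r.grab_frame("scene").astype(float));ob.append(r.get_obs())
img=np.mean(im,0).astype(np.uint8);cv2.imwrite(sys.argv[1],img);hsv=cv2.cvtColor(img,cv2.COLOR_BGR2HSV)
tcp=np.mean([o["tcp_pos"] for o in ob],0);M=R.from_rotvec(np.mean([o["orientation"] for o in ob],0)).as_matrix();near=proj("scene",tcp)[0]
b=blob(hsv,(105,120,50),(130,255,255),near,70);d=blob(hsv,(0,130,80),(8,255,255),near,60);print(tcp,near,b[:3],d[:4])
d=[x for x in d if x[1][1]<near[1]+5]
n=np.array([-.3297,.0911,.9397])
for zc in(.046,.05):
    v,A=fit_pen(tcp,M,d[0][1],b[0][1],zc=zc)
    P=A(v,np.array([[0,0,-.016],[0,0,1-.016]]));a=P[1]-P[0];print("tip",P[0].round(4),"axis",a.round(3),"world lean",np.rad2deg(np.arccos(a[2])).round(2),"to normal",np.rad2deg(np.arccos(a@n)).round(2))
    w=P[0]-[.584,-.0505,.138];X=M[:,0];print("tip to spot: height",(w@n).round(4),"in tool axes cm",(M.T@(-w)*100).round(2))
E
python3 m3.py pics/raw8.png
```

```text
[ 0.53809245 -0.04001629  0.29993688] [275.52752231 180.60740097] [(295, array([280.64, 212.21])), (23, array([277.17, 170.39]))] [(21, array([275., 162.]))]
tilt 20.07 off [-5.2 -2.   0.9] [-0.25 -0.3   0.13  0.23 -0.52 -0.2   0.19]
tip [ 0.5755 -0.0494  0.2072] axis [-0.304  0.084  0.949] world lean 18.41 to normal 1.55
tip to spot: height 0.0679 in tool axes cm [-1.05  0.11  6.89]
tilt 19.38 off [-1.1  1.5  2. ] [-0.25  0.51 -0.19 -0.39 -0.11  0.15  0.4 ]
tip [ 0.5706 -0.0469  0.2034] axis [-0.293  0.081  0.953] world lean 17.72 to normal 2.25
tip to spot: height 0.0662 in tool axes cm [-1.57  0.01  6.49]
```

```bash
cat > t3.py <<'E'
from t2 import *
def axisline(img,B):
    x0,y0=(B-22).astype(int);c=img[y0:y0+44,x0:x0+44].astype(float)
    k=8;c=cv2.resize(c,None,fx=k,fy=k,interpolation=cv2.INTER_CUBIC)
    m=((c[...,0]-c[...,2])>55).astype(np.uint8)
    n,l,st,ce=cv2.connectedComponentsWithStats(m);i=1+np.argmax(st[1:,4]);m=l==i
    ys=np.where(m.any(1))[0];a,b=ys[0],ys[-1];lo,hi=int(a+.35*(b-a)),int(a+.75*(b-a))
    xs=[np.mean([np.where(m[y])[0][0],np.where(m[y])[0][-1]]) for y in range(lo,hi)]
    return np.polyfit(np.arange(lo,hi),xs,1)[0]
def model(th,tcp,M):
    z=np.array([np.sin(th),0,-np.cos(th)]);y=np.array([0,1.,0]);x=np.cross(y,z)
    u=[proj("scene",(np.array([[0,0,h-.089]])@np.c_[x,y,z].T+[-.003,0,-.005])@M.T+tcp)[0] for h in(.01,.035)]
    d=u[0]-u[1];return d[0]/d[1]
from scipy.optimize import brentq
def solve(f,tcp,rv,B):
    M=R.from_rotvec(rv).as_matrix();s=axisline(cv2.imread(f),np.array(B))
    th=brentq(lambda t:model(t,np.array(tcp),M)-s,-.2,1);a=M@[np.sin(th),0,-np.cos(th)]
    print(f,"slope",s.round(3),"tool tilt",np.rad2deg(th).round(2),"world lean",np.rad2deg(np.arccos(a[2])).round(2))
if __name__=="__main__":
    solve("pics/raw6.png",[.38706,-.34936,.28925],[1.154,-2.897,-.03],[104.3,226.28])
    solve("pics/raw7.png",[.3866,-.3489,.2496],[.376,-3.093,-.018],[104.,247.44])
    solve("pics/raw8.png",[.5381,-.0400,.2999],[-.412,-3.086,-.008],[280.64,212.21])
E
python3 t3.py
```

```text
pics/raw6.png slope 0.572 tool tilt 16.38 world lean 15.64
pics/raw7.png slope 0.41 tool tilt 16.17 world lean 14.81
pics/raw8.png slope 0.095 tool tilt 14.26 world lean 12.62
```

```bash
python3 - <<'E'
from t2 import *
img=cv2.imread("pics/scene0.png")
# white pen upright: row midpoints of bright grip ; decoy: turquoise row midpoints
def line(mask,y0,y1,x0,x1):
    xs=[];ys=range(y0,y1)
    for y in ys:
        w=np.where(mask[y,x0:x1])[0];xs.append(x0+(w[0]+w[-1])/2)
    return np.polyfit(list(ys),xs,1)[0]
k=6;big=cv2.resize(img,None,fx=k,fy=k,interpolation=cv2.INTER_CUBIC);h=cv2.cvtColor(big,cv2.COLOR_BGR2HSV)
tq=cv2.inRange(h,(80,80,40),(100,255,255))>0
print("decoy",line(tq,255*k,278*k,78*k,100*k))
wh=(h[...,2]>110)
print("pen",line(wh,286*k,296*k,94*k,116*k))
def ms(p,z0,z1): 
    u=proj("scene",[[*p,z0],[*p,z1]]);d=u[0]-u[1];return d[0]/d[1]
print("model pen",ms((.4205,-.3575),.09,.13))
P=np.zeros((1,3))
# decoy xy: ray of button at z~.149
for z in(.11,.13,.149):
    T=C["scene"]["world_from_camera"];p=C["scene"];d=T[:3,:3]@[(86.4-p["cx"])/p["fx"],(250.8-p["cy"])/p["fy"],1];s=(z-T[2,3])/d[2];q=T[:3,3]+s*d;print("model decoy",z,q.round(3),ms(q[:2],.09,.13))
t=proj("top",[[.4205,-.3575,.149]]);print(t)
E
```

```text
decoy 0.20010091577642364
pen 0.008168935815505369
model pen 0.2835293733296305
model decoy 0.11 [ 0.264 -0.357  0.11 ] 0.2971112293488612
model decoy 0.13 [ 0.298 -0.361  0.13 ] 0.2971112293488646
model decoy 0.149 [ 0.33  -0.364  0.149] 0.29711122934886
[[521.47925154 279.13422404]]
```

```bash
python3 - <<'E'
from t2 import *
img=cv2.imread("pics/scene0.png");k=6
big=cv2.resize(img,None,fx=k,fy=k,interpolation=cv2.INTER_CUBIC).astype(float)
h=cv2.cvtColor(big.clip(0,255).astype(np.uint8),cv2.COLOR_BGR2HSV)
tq=cv2.inRange(h,(80,80,40),(100,255,255))>0
wh=(h[...,2]>100)&(h[...,1]<70)
for nm,m,y0,y1,x0,x1 in(("decoy",tq,256,270,78,100),("pen",wh,284,297,90,120)):
    for y in range(y0,y1,3):
        w=np.where(m[y*k,x0*k:x1*k])[0];print(nm,y,x0+w[0]/k,x0+w[-1]/k)
E
```

```text
decoy 256 81.0 95.33333333333333
decoy 259 81.5 96.16666666666667
decoy 262 82.83333333333333 97.16666666666667
decoy 265 83.66666666666667 97.83333333333333
decoy 268 84.66666666666667 98.5
pen 284 107.0 119.83333333333333
pen 287 99.16666666666667 119.83333333333333
pen 290 100.16666666666667 119.83333333333333
pen 293 98.16666666666667 119.83333333333333
pen 296 91.66666666666667 119.83333333333333
```

Request:
move_arm(rows=[0, 0, 0, -10, 0, 0, 0, -20, 0, 0, 0, -30, 0, 0, 0, -40, 0, 0, 0, -50, 0, 0, 0, -60, 0, 0, 0, -68, 0, 0, 0, -68, 0, 0, 0, -68])

```text
clock: 18.85
tcp_pos: [0.5383, -0.0393, 0.3001]
orientation: [1.377, -2.801, -0.031]
contact_force: [0.1, 0.4, -1.0]
grip_width: 0.0235
gripper_force: 27.5
```

```bash
cat > side.py <<'E'
from t3 import *
ob=[];im=[]
for _ in range(4): im.append(r.grab_frame("scene").astype(float));ob.append(r.get_obs())
img=np.mean(im,0).astype(np.uint8);cv2.imwrite(sys.argv[1],img);hsv=cv2.cvtColor(img,cv2.COLOR_BGR2HSV)
tcp=np.mean([o["tcp_pos"] for o in ob],0);rv=R.from_rotvec([o["orientation"] for o in ob]).mean().as_rotvec();near=proj("scene",tcp)[0]
print(tcp,"z",R.from_rotvec(rv).as_matrix()[:,2].round(4),"X",R.from_rotvec(rv).as_matrix()[:,0].round(3),ob[-1]["joints"][6])
b=blob(hsv,(105,120,50),(130,255,255),near,70);print(b[:3],blob(hsv,(0,130,80),(8,255,255),near,60)[:3])
solve(sys.argv[1],tcp,rv,b[0][1])
# silhouette line of nose by PCA, and tip end (bright grey below nose)
M=R.from_rotvec(rv).as_matrix()
print("slopes model",[(t,round(float(model(np.deg2rad(t),tcp,M)),3)) for t in(16,18,20,22)])
E
python3 side.py pics/raw9.png
```

```text
[ 0.53849782 -0.03858795  0.30006099] z [-0.0272  0.009  -0.9996] X [-0.609 -0.793  0.009] 2.4123668033956647
[(233, array([290.26, 207.39]))] []
pics/raw9.png slope 0.347 tool tilt 16.57 world lean 16.1
slopes model [(16, 0.335), (18, 0.376), (20, 0.418), (22, 0.462)]
```

```bash
python3 - <<'E'
from h import *
shift([.7033,-.1242,.32],74.6);shift([.7033,-.1242,.246],74.6)
E
```

```text
t 19.05 tcp [ 0.5386 -0.0383  0.3001] z [-0.027  0.009 -1.   ] y [-0.793  0.608  0.027] q7 2.41 F [ 1.1  0.5 -1.5] w 0.0232
shift [ -3.18 -18.24  -2.52] twist 67.9
t 19.05 tcp [ 0.5386 -0.0383  0.3001] z [-0.027  0.009 -1.   ] y [-0.793  0.608  0.027] q7 2.41 F [ 1.1  0.5 -1.5] w 0.0232
shift [ -3.24 -18.44   4.88] twist 67.9
```

Request:
move_arm(rows=[0, 0, -2, 10, -1, -6, -2.5, 20, -2, -12, -2.5, 30, -3.2, -18.2, -2.5, 40, -3.2, -18.2, -2.5, 50, -3.2, -18.2, -2.5, 60, -3.2, -18.2, -2.5, 68, -3.2, -18.3, 2, 68, -3.2, -18.4, 4.9, 68, -3.2, -18.4, 4.9, 68])

```text
clock: 20.3
tcp_pos: [0.7012, -0.1235, 0.2428]
orientation: [-0.416, -3.079, -0.008]
contact_force: [-0.4, 0.5, -1.1]
grip_width: 0.0232
gripper_force: 27.5
```

Request:
move_arm(rows=[0.7, 0, 0, 0, 1.4, 0, 0, 0, 2, 0, 0, 0, 2, 0, 0, 0])

```text
clock: 20.8
tcp_pos: [0.6833, -0.1185, 0.2472]
orientation: [-0.417, -3.086, -0.009]
contact_force: [0.2, 0.4, -0.6]
grip_width: 0.0229
gripper_force: 27.5
```

```bash
python3 m3.py pics/raw10.png; python3 -c "
from h import *
shift([.7033,-.1242,.246],74.6)"
```

```text
[ 0.68362386 -0.1186779   0.24677054] [283.26872369 252.35181837] [(312, array([288.65, 288.53])), (32, array([284.62, 242.75]))] [(30, array([282.6 , 232.37]))]
tilt 19.46 off [-2.9  0.3  1.4] [-0.2   0.17  0.32 -0.4  -0.29  0.03  0.27]
tip [ 0.718  -0.1266  0.1514] axis [-0.296  0.08   0.952] world lean 17.86 to normal 2.12
tip to spot: height -0.0385 in tool axes cm [14.9   3.77  1.76]
tilt 20.19 off [-4.6  0.2  0.7] [-0.35  0.69  0.26 -0.68 -0.46  0.02  0.14]
tip [ 0.7207 -0.128   0.1519] axis [-0.308  0.083  0.948] world lean 18.59 to normal 1.37
tip to spot: height -0.0391 in tool axes cm [15.19  3.84  1.82]
t 20.95 tcp [ 0.6837 -0.1187  0.2466] z [-0.027  0.009 -1.   ] y [0.265 0.964 0.002] q7 1.42 F [-0.7 -0.8 -1.5] w 0.0236
shift [-2.04 -0.01  0.  ] twist 0.0
```

Request:
move_arm(rows=[0.2, 0, 0, 0, 0.4, 0, 0, 0, 0.4, 0, 0, 0])

```text
clock: 21.32
tcp_pos: [0.6796, -0.1176, 0.2464]
orientation: [-0.417, -3.085, -0.008]
contact_force: [0.3, -1.3, -1.5]
grip_width: 0.0236
gripper_force: 27.5
```

Request:
move_arm(rows=[0.2, 0, 0, 0, 0.2, 0, 0, 0])

```text
clock: 21.58
tcp_pos: [0.6776, -0.1171, 0.2465]
orientation: [-0.417, -3.085, -0.008]
contact_force: [-0.4, -0.1, -2.6]
grip_width: 0.0231
gripper_force: 27.5
```

Request:
move_arm(rows=[0.2, 0, 0, 0, 0.2, 0, 0, 0])

```text
clock: 21.82
tcp_pos: [0.6757, -0.1165, 0.2466]
orientation: [-0.417, -3.085, -0.008]
contact_force: [0.2, 0.7, -0.5]
grip_width: 0.0233
gripper_force: 27.5
```

Request:
move_arm(rows=[0.2, 0, 0, 0, 0.2, 0, 0, 0])

```text
clock: 22.08
tcp_pos: [0.6738, -0.116, 0.2466]
orientation: [-0.417, -3.085, -0.008]
contact_force: [0.3, -0.3, -2.0]
grip_width: 0.0233
gripper_force: 27.5
```

Request:
move_arm(rows=[0.2, 0, 0, 0, 0.2, 0, 0, 0])

```text
clock: 22.32
tcp_pos: [0.6726, -0.1157, 0.247]
orientation: [-0.417, -3.087, -0.008]
contact_force: [2.3, -0.7, -1.3]
grip_width: 0.0231
gripper_force: 27.4
```

Request:
move_arm(rows=[0.2, 0, 0, 0, 0.2, 0, 0, 0])

```text
clock: 22.58
tcp_pos: [0.6705, -0.1152, 0.2471]
orientation: [-0.417, -3.087, -0.008]
contact_force: [3.5, -1.6, -1.3]
grip_width: 0.0233
gripper_force: 27.4
```

Request:
move_arm(rows=[0.2, 0, 0, 0, 0.2, 0, 0, 0])

```text
clock: 22.82
tcp_pos: [0.6681, -0.1145, 0.2469]
orientation: [-0.417, -3.086, -0.008]
contact_force: [3.3, -0.6, -1.6]
grip_width: 0.0231
gripper_force: 27.2
```

```bash
python3 m3.py pics/raw11.png
```

```text
[ 0.66813555 -0.11447975  0.24687393] [280.32130454 247.24841365] [(325, array([286.49, 283.28])), (34, array([280.38, 237.5 ]))] [(24, array([279.5, 227.5]))]
tilt 20.09 off [-3.6  0.3  1.5] [ 0.09  0.3  -0.18 -0.44 -0.36  0.03  0.31]
tip [ 0.7042 -0.1227  0.1519] axis [-0.306  0.083  0.949] world lean 18.46 to normal 1.51
tip to spot: height -0.0332 in tool axes cm [13.46  3.76  1.78]
tilt 20.09 off [-3.2  1.3  1.1] [-0.21  0.74 -0.62 -1.17 -0.32  0.13  0.23]
tip [ 0.7037 -0.1229  0.1509] axis [-0.306  0.083  0.949] world lean 18.45 to normal 1.51
tip to spot: height -0.034 in tool axes cm [13.42  3.81  1.68]
```

Request:
move_arm(rows=[0.1, 0, 0, 0, 0.1, 0, 0, 0])

```text
clock: 23.22
tcp_pos: [0.6671, -0.1141, 0.2467]
orientation: [-0.417, -3.085, -0.008]
contact_force: [4.2, -1.1, -1.4]
grip_width: 0.0234
gripper_force: 27.1
```

Request:
move_arm(rows=[-2, 0, 0, 0, -2, 0, -3, 0, -2, 0, -7, -10, -2, 0, -7, -20, -2, 0, -7, -30, -2, 0, -7, -40, -2, 0, -7, -50, -2, 0, -7, -60, -2, 0, -7, -69, -2, 0, -7, -69])

```text
clock: 24.48
tcp_pos: [0.6872, -0.1199, 0.3155]
orientation: [1.405, -2.784, -0.035]
contact_force: [-0.2, -0.1, -1.6]
grip_width: 0.0235
gripper_force: 27.1
```

Request:
move_arm(rows=[0, 0, 0, 0])

```text
clock: 24.6
tcp_pos: [0.6878, -0.1199, 0.3158]
orientation: [1.403, -2.787, -0.033]
contact_force: [0.2, -0.5, -1.4]
grip_width: 0.0235
gripper_force: 27.1
```

```bash
python3 side.py pics/raw12.png
```

```text
[ 0.68807539 -0.11996913  0.31603936] z [-0.028   0.0092 -0.9996] X [-0.594 -0.804  0.009] 2.535637092542593
[(300, array([303.05, 247.77]))] []
pics/raw12.png slope 0.418 tool tilt 19.42 world lean 18.95
slopes model [(16, 0.343), (18, 0.387), (20, 0.431), (22, 0.477)]
```

```bash
cat > prof.py <<'E'
from t3 import *
def run(f,tcp,rv,th0,verbose=1):
    img=cv2.GaussianBlur(cv2.imread(f),(0,0),.6).astype(np.float32);M=R.from_rotvec(rv).as_matrix();tcp=np.array(tcp)
    def pt(th,h,off=0):
        z=np.array([np.sin(th),0,-np.cos(th)]);y=np.array([0,1.,0]);x=np.cross(y,z)
        return proj("scene",((np.array([[off,0,h-.089]]))@np.c_[x,y,z].T+[0,0,-.005])@M.T+tcp)[0]
    th=np.deg2rad(th0);out=[]
    for h in [-.012,-.009,-.006,.004,.008,.012,.016,.02,.024,.028,.032,.036,.062,.066,.07,.074,.078,.082,.086]:
        c=pt(th,h);rad=.0035 if h<0 else .011 if h<.05 else .012
        d=pt(th,h+.01)-pt(th,h-.01);d/=np.linalg.norm(d);n=np.array([-d[1],d[0]])
        px=rad*450.8/np.linalg.norm(tcp-C["scene"]["world_from_camera"][:3,3])
        s=np.arange(-16,16,.1);P=(c+s[:,None]*n).astype(np.float32)
        v=cv2.remap(img,P[:,0][None],P[:,1][None],cv2.INTER_CUBIC)[0]
        g=np.linalg.norm(np.gradient(v,axis=0),axis=1);k=int(round(px/.1))
        sc=np.full(len(s),-1.)
        sc[k:-k]=np.minimum(g[2*k:],g[:-2*k])+.2*(g[2*k:]+g[:-2*k]) ; i=int(np.argmax(np.where(abs(s)<9,sc,-1)))
        out.append((h,s[i],sc[i],v[i].astype(int),n))
    for o in out: 
        if verbose: print("%.3f off %.1f score %.1f"%o[:3],o[3])
    return out,pt
def solve2(f,tcp,rv,th0,hs):
    out,pt=run(f,tcp,rv,th0)
    o=[x for x in out if x[0] in hs]
    U=np.array([pt(np.deg2rad(th0),x[0])+x[1]*x[4] for x in o]);N=np.array([x[4] for x in o])
    H=[x[0] for x in o]
    s=least_squares(lambda v:[(pt(v[0],h,v[1])-u)@n for h,u,n in zip(H,U,N)],[np.deg2rad(th0),0],loss="soft_l1",f_scale=.3)
    print(f,"tilt",np.rad2deg(s.x[0]).round(2),"off mm",(s.x[1]*1000).round(2),s.fun.round(2))
if __name__=="__main__":
    al=[.004,.008,.012,.016,.02,.024,.028,.032,.036]
    rv=R.from_matrix(np.c_[[-.594,-.804,.009],np.cross([-.028,.0092,-.9996],[-.594,-.804,.009]),[-.028,.0092,-.9996]]).as_rotvec()
    solve2("pics/raw12.png",[.68807,-.11997,.31604],rv,19.5,al+[-.012,-.009,-.006,.062,.066,.07,.074])
    solve2("pics/raw12.png",[.68807,-.11997,.31604],rv,19.5,al)
E
python3 prof.py
```

```text
-0.012 off 6.4 score 5.5 [151 148 150]
-0.009 off 6.2 score 4.3 [149 135 132]
-0.006 off 4.5 score 3.0 [147  79  46]
0.004 off -8.1 score 5.9 [105 100  99]
0.008 off 5.8 score 5.6 [164  79  37]
0.012 off 5.5 score 6.4 [165  79  37]
0.016 off 5.4 score 6.8 [164  80  37]
0.020 off 5.1 score 6.4 [163  80  37]
0.024 off 5.0 score 6.5 [164  80  37]
0.028 off 4.7 score 6.2 [163  79  37]
0.032 off 5.5 score 7.3 [164  79  37]
0.036 off 5.4 score 7.8 [165  79  37]
0.062 off 4.1 score 7.5 [192 198 192]
0.066 off 5.2 score 7.8 [195 200 194]
0.070 off -4.7 score 7.1 [44 41 37]
0.074 off -3.8 score 7.5 [43 40 38]
0.078 off -2.9 score 7.3 [43 39 37]
0.082 off -1.9 score 7.2 [43 39 37]
0.086 off -1.0 score 9.5 [43 39 37]
pics/raw12.png tilt 23.01 off mm 4.59 [-0.17 -0.07  1.54 13.82 -0.21 -0.04 -0.07  0.1   0.07  0.24 -0.69 -0.72
 -0.31 -1.55  8.22  7.17]
-0.012 off 6.4 score 5.5 [151 148 150]
-0.009 off 6.2 score 4.3 [149 135 132]
-0.006 off 4.5 score 3.0 [147  79  46]
0.004 off -8.1 score 5.9 [105 100  99]
0.008 off 5.8 score 5.6 [164  79  37]
0.012 off 5.5 score 6.4 [165  79  37]
0.016 off 5.4 score 6.8 [164  80  37]
0.020 off 5.1 score 6.4 [163  80  37]
0.024 off 5.0 score 6.5 [164  80  37]
0.028 off 4.7 score 6.2 [163  79  37]
0.032 off 5.5 score 7.3 [164  79  37]
0.036 off 5.4 score 7.8 [165  79  37]
0.062 off 4.1 score 7.5 [192 198 192]
0.066 off 5.2 score 7.8 [195 200 194]
0.070 off -4.7 score 7.1 [44 41 37]
0.074 off -3.8 score 7.5 [43 40 38]
0.078 off -2.9 score 7.3 [43 39 37]
0.082 off -1.9 score 7.2 [43 39 37]
0.086 off -1.0 score 9.5 [43 39 37]
pics/raw12.png tilt 19.51 off mm 8.87 [13.29 -0.6  -0.29 -0.17  0.14  0.26  0.57 -0.21 -0.1 ]
```

```bash
cat > edge.py <<'E'
from prof import *
def half(f,tcp,rv,th0,o0,zsh):
    img=cv2.imread(f).astype(np.float32);M=R.from_rotvec(rv).as_matrix();tcp=np.array(tcp);ch=img[...,0]-img[...,2]
    z=lambda th:np.array([np.sin(th),0,-np.cos(th)]);y=np.array([0,1.,0])
    def pt(th,h,off): return proj("scene",(z(th)*(h-.089)+[off,0,-.005]+np.cross(y,z(th))*0)@M.T+tcp)[0]
    th=np.deg2rad(th0);rows=[]
    for h in np.arange(-.02,.05,.002):
        c=pt(th,h,o0);d=pt(th,h+.01,o0)-pt(th,h-.01,o0);d/=np.linalg.norm(d);n=np.array([-d[1],d[0]])
        s=np.arange(-11,11,.05);P=(c+s[:,None]*n).astype(np.float32)
        v=cv2.remap(ch,P[:,0][None],P[:,1][None],cv2.INTER_LINEAR)[0]
        m=np.where(v>60)[0]
        if len(m)>60: rows.append((h,s[m[0]],s[m[-1]],c,n))
    W=np.array([x[2]-x[1] for x in rows]);w=np.median(W)
    good=[x for x,wi in zip(rows,W) if abs(wi-w)<.7]
    for x in rows: print("%.3f %.2f %.2f"%x[:3],end=" | ")
    U=[x[3]+(x[1]+x[2])/2*x[4] for x in good];N=[x[4] for x in good];H=[x[0] for x in good]
    s=least_squares(lambda v:[(pt(v[0],h,v[1])-u)@n for h,u,n in zip(H,U,N)],[th,o0])
    print("\n",f,"tilt",np.rad2deg(s.x[0]).round(2),"off",(s.x[1]*1000).round(1),"n",len(good),"rms",np.sqrt(np.mean(s.fun**2)).round(3))
if __name__=="__main__":
    q=lambda X,Z:R.from_matrix(np.c_[X,np.cross(Z,X),Z]).as_rotvec()
    half("pics/raw12.png",[.68807,-.11997,.31604],q([-.594,-.804,.009],[-.028,.0092,-.9996]),19.5,-.005,0)
    half("pics/raw9.png",[.5385,-.0386,.3001],q([-.609,-.793,.009],[-.0272,.009,-.9996]),17,-.005,0)
    half("pics/raw6.png",[.38706,-.34936,.28925],[1.154,-2.897,-.03],17,-.005,0)
E
python3 edge.py
```

```text
-0.004 -0.15 5.45 | -0.002 -1.20 7.00 | -0.000 -1.90 7.60 | 0.002 -2.45 8.05 | 0.004 -2.90 8.55 | 0.006 -3.30 8.90 | 0.008 -3.70 9.25 | 0.010 -3.70 9.45 | 0.012 -3.80 9.30 | 0.014 -3.80 9.30 | 0.016 -3.85 9.35 | 0.018 -3.90 9.30 | 0.020 -3.95 9.25 | 0.022 -4.15 9.15 | 0.024 -4.15 9.20 | 0.026 -4.30 9.15 | 0.028 -4.15 9.05 | 0.030 -4.40 9.20 | 0.032 -4.15 9.10 | 0.034 -4.45 9.15 | 0.036 -4.30 9.15 | 0.038 -4.55 9.05 | 0.040 -4.55 9.10 | 
 pics/raw12.png tilt 21.43 off -7.2 n 17 rms 0.054
-0.002 -1.90 3.95 | -0.000 -2.60 5.00 | 0.002 -3.10 5.40 | 0.004 -3.60 5.75 | 0.006 -3.95 6.10 | 0.008 -4.20 6.45 | 0.010 -4.45 6.65 | 0.012 -4.45 6.65 | 0.014 -4.50 6.60 | 0.016 -4.55 6.60 | 0.018 -4.50 6.60 | 0.020 -4.45 6.50 | 0.022 -4.60 6.55 | 0.024 -4.55 6.60 | 0.026 -4.50 6.55 | 0.028 -4.60 6.50 | 0.030 -4.65 6.60 | 0.032 -4.60 6.60 | 0.034 -4.75 6.45 | 0.036 -4.70 6.50 | 0.038 -4.65 6.50 | 0.040 -4.75 6.45 | 0.042 -4.70 6.50 | 
 pics/raw9.png tilt 17.89 off -6.1 n 18 rms 0.032
-0.002 -0.60 4.15 | -0.000 -3.00 5.50 | 0.002 -3.90 6.05 | 0.004 -4.25 6.45 | 0.006 -4.70 7.00 | 0.008 -5.15 7.20 | 0.010 -5.40 7.15 | 0.012 -5.45 7.15 | 0.014 -5.45 7.20 | 0.016 -5.50 7.20 | 0.018 -5.55 7.20 | 0.020 -5.65 7.15 | 0.022 -5.60 7.10 | 0.024 -5.60 7.05 | 0.026 -5.65 7.25 | 0.028 -5.65 7.15 | 0.030 -5.65 7.15 | 0.032 -5.65 7.10 | 0.034 -5.70 7.15 | 0.036 -5.65 7.15 | 0.038 -5.80 7.20 | 0.040 -5.70 7.10 | 0.042 -5.80 7.05 | 0.044 -5.75 6.90 | 0.046 -5.85 -0.45 | 
 pics/raw6.png tilt 18.15 off -5.6 n 19 rms 0.043
```

```bash
python3 - <<'E'
from h import *
Z=np.array([-.028,.0092,-.9996]);Y=np.array([.265,.964,.002]);X=np.cross(Y,Z);M=np.c_[X,Y,Z]
th=np.deg2rad(21.4);zp=np.array([np.sin(th),0,-np.cos(th)]);tip=np.array([-.006,0,-.005])-.105*zp
print("axis",M@zp)
sp=np.array([.584,-.0505,.138])
T=sp-M@tip;print("touch tcp",T);H=T+.025*(M@zp);print("hover",H)
shift(H+[0,0,.05],74.6);shift(H,74.6)
E
```

```text
axis [-0.32553767  0.08806752  0.94142172]
touch tcp [ 0.54389675 -0.03961788  0.23202786]
hover [ 0.53575831 -0.03741619  0.2555634 ]
t 24.8 tcp [ 0.6882 -0.12    0.3161] z [-0.028  0.009 -1.   ] y [-0.804  0.594  0.028] q7 2.54 F [ 0.3 -0.3 -2.3] w 0.0231
shift [ 2.4  17.13  1.55] twist 69.0
t 24.8 tcp [ 0.6882 -0.12    0.3161] z [-0.028  0.009 -1.   ] y [-0.804  0.594  0.028] q7 2.54 F [ 0.3 -0.3 -2.3] w 0.0231
shift [ 2.36 16.99  6.55] twist 69.0
```

Request:
move_arm(rows=[0, 3, 0, 10, 1, 9, 0.5, 20, 2.4, 17.1, 1, 30, 2.4, 17.1, 1.5, 40, 2.4, 17.1, 1.5, 50, 2.4, 17.1, 1.5, 60, 2.4, 17.1, 1.5, 69, 2.4, 17, 4, 69, 2.4, 17, 6.5, 69, 2.4, 17, 6.5, 69])

```text
clock: 26.05
tcp_pos: [0.5342, -0.0379, 0.2547]
orientation: [-0.417, -3.081, -0.007]
contact_force: [-0.2, -0.7, -0.5]
grip_width: 0.023
gripper_force: 27.1
```

```bash
python3 m3.py pics/raw13.png; python3 -c "
from h import *
shift([.5439,-.0396,.2320],74.6)"
```

```text
[ 0.53580059 -0.03792987  0.25672003] [276.41168767 199.98067654] [(278, array([281.38, 231.18])), (20, array([277.1, 190.6]))] [(19, array([275.21, 182.68]))]
tilt 20.58 off [-1.8  1.2  1. ] [-0.06  0.   -0.22  0.09 -0.18  0.12  0.2 ]
tip [ 0.5709 -0.0464  0.1611] axis [-0.314  0.085  0.946] world lean 18.95 to normal 0.99
tip to spot: height 0.0265 in tool axes cm [-1.44 -0.05  2.27]
tilt 25.5 off [-3.7  0.6  0.7] [-0.31  0.08  0.55 -0.2  -0.37  0.06  0.13]
tip [ 0.5806 -0.0494  0.165 ] axis [-0.391  0.106  0.914] world lean 23.88 to normal 3.86
tip to spot: height 0.0266 in tool axes cm [-0.43 -0.02  2.69]
t 26.2 tcp [ 0.5363 -0.0379  0.2573] z [-0.026  0.009 -1.   ] y [0.266 0.964 0.002] q7 1.26 F [ 0.1  0.1 -1.7] w 0.0233
shift [-0.85  0.04  2.51] twist 0.0
```

Request:
move_arm(rows=[-0.3, 0, 0.8, 0, -0.6, 0, 1.7, 0, -0.75, 0, 2.2, 0, -0.75, 0, 2.2, 0])

```text
clock: 26.7
tcp_pos: [0.5419, -0.0398, 0.2332]
orientation: [-0.417, -3.084, -0.008]
contact_force: [0.2, -0.6, -1.6]
grip_width: 0.0232
gripper_force: 27.1
```

Request:
move_arm(rows=[-0.07, 0, 0.19, 0, -0.07, 0, 0.19, 0])

```text
clock: 26.95
tcp_pos: [0.5428, -0.04, 0.232]
orientation: [-0.417, -3.085, -0.008]
contact_force: [0.6, 0.2, -0.3]
grip_width: 0.0235
gripper_force: 27.1
```

Request:
move_arm(rows=[-0.07, 0, 0.19, 0, -0.07, 0, 0.19, 0])

```text
clock: 27.2
tcp_pos: [0.5435, -0.0401, 0.2301]
orientation: [-0.417, -3.086, -0.008]
contact_force: [0.3, 0.8, -1.3]
grip_width: 0.0234
gripper_force: 27.1
```

Request:
move_arm(rows=[-0.07, 0, 0.19, 0, -0.07, 0, 0.19, 0])

```text
clock: 27.45
tcp_pos: [0.5442, -0.0403, 0.2282]
orientation: [-0.417, -3.086, -0.008]
contact_force: [-0.3, -0.1, 1.1]
grip_width: 0.0235
gripper_force: 27.1
```

```bash
cat > ff.py <<'E'
from h import *
F=[];P=[]
for _ in range(8): r.grab_frame("scene");o=r.get_obs();F.append(o["contact_force"]);P.append(o["tcp_pos"])
print(np.mean(F,0).round(2),(np.std(F,0)).round(2),np.mean(P,0).round(4),o["clock"])
E
python3 ff.py
```

```text
[-0.43  0.22  0.69] [0.4  0.57 0.65] [ 0.5441 -0.0403  0.2282] 27.85
```

Request:
move_arm(rows=[-0.07, 0, 0.19, 0, -0.07, 0, 0.19, 0])

```text
clock: 28.1
tcp_pos: [0.5447, -0.0405, 0.2261]
orientation: [-0.417, -3.085, -0.008]
contact_force: [-1.4, 0.0, 1.3]
grip_width: 0.0234
gripper_force: 27.2
```

```bash
python3 ff.py; python3 m3.py pics/raw14.png; python3 - <<'E'
from edge import *
o=r.get_obs();half("pics/raw14.png",[.5448,-.0404,.2263],o["orientation"],21,-.005,0)
E
```

```text
[-0.54  0.25  1.2 ] [0.55 0.69 0.48] [ 0.5447 -0.0405  0.2262] 28.5
[ 0.54470931 -0.04044375  0.2262399 ] [278.16542942 215.69730895] [(265, array([283.28, 246.28])), (19, array([279.42, 206.42]))] [(19, array([277.16, 198.47]))]
tilt 18.27 off [-2.   0.8  1.1] [ 0.06  0.23 -0.71 -0.28 -0.2   0.08  0.23]
tip [ 0.5761 -0.0477  0.1298] axis [-0.276  0.074  0.958] world lean 16.63 to normal 3.35
tip to spot: height -0.0049 in tool axes cm [-0.81 -0.06 -0.85]
tilt 20.31 off [-7.4 -1.9  0.1] [ 0.17  0.3  -0.2  -0.48 -0.74 -0.19  0.01]
tip [ 0.5845 -0.0512  0.1334] axis [-0.309  0.083  0.947] world lean 18.68 to normal 1.28
tip to spot: height -0.0045 in tool axes cm [ 0.08  0.05 -0.45]
-0.000 -3.20 3.85 | 0.002 -3.70 4.45 | 0.004 -4.05 4.75 | 0.006 -4.55 5.45 | 0.008 -4.80 5.75 | 0.010 -5.05 5.75 | 0.012 -5.25 5.85 | 0.014 -5.15 6.05 | 0.016 -5.00 6.10 | 0.018 -5.25 6.10 | 0.020 -5.45 6.15 | 0.022 -5.25 6.15 | 0.024 -5.25 5.95 | 0.026 -5.15 6.00 | 0.028 -5.10 5.90 | 0.030 -5.00 6.00 | 0.032 -5.10 5.95 | 0.034 -5.10 6.05 | 0.036 -5.30 6.05 | 0.038 -5.20 6.15 | 0.040 -5.15 5.95 | 0.042 -5.15 5.95 | 0.044 -5.15 5.85 | 0.046 -4.85 6.00 | 
 pics/raw14.png tilt 20.6 off -9.1 n 20 rms 0.068
```

```bash
python3 - <<'E'
from t2 import *
for f in("pics/rs4.png","pics/raw14.png"):
    i=cv2.imread(f)[252:270,276:297].astype(int);print(f)
    for k,row in enumerate(i):
        print(252+k," ".join(("B" if b-rr>50 else "Y" if rr-b>45 and g>110 else "R" if rr-g>40 else "%d"%(rr//26)) for b,g,rr in row))
print(proj("scene",[[.584,-.0505,.138],[.584-.008*.906,-.0505+.008*.25,.138-.008*.342],[.584+.008*.906,-.0505-.008*.25,.138+.008*.342]]))
E
```

```text
pics/rs4.png
252 1 1 1 1 1 0 0 0 0 1 3 3 4 6 6 6 6 6 6 6 6
253 0 0 0 1 1 3 3 4 6 6 6 6 6 6 6 6 6 6 6 6 6
254 3 3 4 6 6 6 6 6 6 6 6 6 6 6 6 6 6 6 6 6 6
255 6 6 6 6 6 6 6 6 6 6 6 6 6 6 6 6 6 6 6 6 6
256 6 6 6 6 6 6 6 6 6 6 6 6 6 6 6 6 6 6 6 6 6
257 6 6 6 6 6 6 6 6 6 6 6 6 6 6 6 6 6 6 6 6 6
258 6 6 6 6 6 6 6 6 6 6 6 6 6 6 6 6 6 6 6 6 6
259 6 6 6 6 6 6 6 6 6 6 6 6 6 6 6 6 6 6 6 6 6
260 6 6 6 6 6 6 6 6 6 6 6 6 6 6 6 6 6 6 6 6 6
261 6 6 6 6 6 6 6 6 6 6 5 7 Y Y 7 6 6 6 6 6 6
262 6 6 6 6 6 6 Y Y Y Y Y 9 9 Y Y Y Y 6 6 6 6
263 6 6 6 6 Y Y Y 9 9 Y R Y 9 9 Y Y Y 6 6 6 6
264 6 6 6 6 Y Y Y 9 9 9 9 Y Y Y Y 6 6 6 6 6 6
265 6 6 6 6 6 Y Y Y Y Y Y Y 6 6 6 6 6 6 6 6 6
266 6 6 6 6 6 6 6 6 6 6 6 6 6 6 6 6 6 6 6 6 6
267 6 6 6 6 6 6 6 6 6 6 6 6 6 6 6 6 6 6 6 6 6
268 6 6 6 6 6 6 6 6 6 6 6 6 6 6 6 6 6 6 6 6 6
269 6 6 6 6 6 6 6 6 6 6 6 6 6 6 6 6 5 3 3 2 0
pics/raw14.png
252 1 1 1 B B B B B B B B B B B 5 6 6 6 6 6 5
253 0 1 0 B B B B B B B B B B B 4 6 6 6 6 6 6
254 3 3 3 B B B B B B B B B B B 4 6 6 6 6 6 6
255 6 6 6 5 B B B B B B B B B B 5 6 6 6 6 6 6
256 6 6 6 5 B B B B B B B B B 4 6 6 6 6 6 6 6
257 6 6 6 6 5 B B B B B B B B 4 6 6 6 6 6 6 6
258 6 6 6 6 5 B B B B B B B 5 6 6 6 6 6 6 6 6
259 6 6 6 6 6 5 5 5 4 5 5 6 6 6 6 6 6 6 6 6 6
260 6 6 6 6 6 6 6 6 6 5 5 5 6 6 6 6 6 6 6 6 5
261 6 6 6 6 6 6 6 5 5 5 5 6 5 4 4 3 3 3 3 3 3
262 6 6 6 6 6 5 Y Y 5 5 6 6 6 Y Y Y 4 3 3 3 3
263 5 5 5 5 Y Y Y Y 4 5 5 5 6 6 Y Y Y 3 3 3 3
264 5 5 5 5 Y Y Y 9 8 6 6 Y Y Y Y 4 3 3 3 3 3
265 5 5 5 6 6 Y Y Y Y Y Y Y 5 3 3 3 3 3 3 3 3
266 6 6 6 6 6 6 5 3 3 3 3 3 3 3 3 3 3 3 3 3 3
267 6 6 6 6 6 5 3 3 3 3 3 3 3 3 5 6 6 6 6 5 3
268 6 6 6 6 5 3 3 3 3 3 3 3 3 3 3 3 3 3 3 3 3
269 6 6 6 6 5 3 3 3 3 3 3 3 3 3 3 3 3 2 2 1 0
[[285.57546821 263.18096684]
 [284.45066196 262.23795689]
 [286.71872491 264.1394452 ]]
```

```bash
python3 -c "
from bench import r
o=r.get_obs();print(o['clock'],abs(o['qvel']).max(),r.hand_in())"
```

```text
the job is handed in; nothing more can be done
28.65 0.0021387539884272985 None
```

The job is handed in: the timer is flat on the cork mat, and the pen is still gripped with its tip on the marked spot. I estimate it is square to the lid within about 1–2° and the tip is roughly half-way in (about 4.5–6 mm of its 10 mm travel). I touched no bottles or vessels, as far as I know.

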